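Sort closed gear cartons by weight into stock drawer and empties tray

ROBOT

A 6-joint arm with a two-finger parallel gripper is mounted at the origin on a cart in front of the work surface, level with it; the furniture and walls round the work are solid. World frame = base frame: x ahead of the robot, y to its left, z up, the work surface at z = 0. Lengths are in m, angles in degrees, forces in N, time in s.
With the tool pointing down it reaches from about 0.375 to 0.9 m from the base axis. Payload 3.1 kg.
Tool frame: the origin (TCP) lies midway between the tips of the shut fingers; the grasp point (between the pads) lies bot.hold_point_z behind it (bot.hold_point_z is the distance from the TCP to the grasp point, in m); z points along the fingers, y is the direction in which the jaws open and shut (so a half turn about z gives the same grasp; the last joint's range is limited). The gripper opens to 87 mm and grips with 3 to 60 N. Pads are 19 mm wide; open, the fingers measure 117 mm over their backs; the gripper's body (75 mm by 190 mm) begins 51 mm behind the grasp point.
Start: joints at [-75.086, 30.224, 82.088, -0, 67.689, -10.227], TCP at [0.266, -0.566, 0.223] pointing down, gripper open.
Joint ranges: [-176.69, 176.69], [-43.24, 126.21], [12.49, 139.97], [-82, 262], [0, 151.66], [-163.58, 163.58]. Speed limits (degrees/s): [159.86, 159.86, 180, 180, 180, 180].

INTERFACE

Orientations are given as a 3x3 rotation matrix whose columns are the frame's x, y, z axes.
In Python, from rig import bot, vision, order gives the robot as it stands. The module is installed in compiled form; this text tells all that it offers.
- The arm moves only by the tool move_arm, never from a script. Its argument "moves" is a list of rows, each an object of numbers: "hand": the finger opening in mm, from 0 to 87; "x", "y", "z": the shift along the tool's x, y, z in units of 25 mm (1.0 is 25 mm); "wx", "wy", "wz": the turn, a rotation vector about the tool's x, y, z in degrees. In form: [{"hand": .., "x": .., "y": .., "z": .., "wx": .., "wy": .., "wz": ..}, ...]. A call has 1 to 20 rows; each row shifts and turns the commanded pose from where the row before left it, along the tool's axes as they then stand; what a row does not reach is not made up. A row lasts 1/10 s, in which the tool goes at most 50 mm and 8.59 degrees, less where a joint would pass 70% of its speed; a pose out of reach is approached as far as the arm can. A call is refused whole if a number of a shift passes 1 or a number of a turn 8.59, either way. A call with a gripper value outside its range is refused whole. The fingers move at their own pace and stop on an object; the grip force is fixed at half the most. Time passes only in rows, so rows that do not move let the fingers close. It gives the time, the measured TCP pose, the force and the opening at its end, in the units of the state.
- bot.read_state(): the state, without advancing time (a new reading comes with each control period).
- vision.capture(name): name is "scene" or "side" or "wrist"; returns a dict with "image" (384x512x3 uint8, red, green, blue), "z_map" (384x512 float32, m along the optical axis (not along the pixel's ray), 0 where there is no reading), "fx", "fy", "cx", "cy" (pixels), "pose" (4x4, takes a point from camera to world coordinates); the wrist camera has in their place "hand_eye" (4x4, takes a point from camera to tool coordinates, whose origin is the TCP and whose axes are the flange's). Camera axes: x right, y down, z forward; pixel columns grow to the right and rows downward; lengths in m; the calibration is good to about 2 mm. A picture is of the moment at which its call begins: read the wrist's pose just before it.
- order.hand_in(): hands the job in, once; it reports no verdict.
The state is a dict: "time_s": time; "joint_positions": joint angles; "qvel": joint speeds; "tau": joint torques, N m; "position": TCP position; "tcp_rot": TCP orientation; "force": force on the tool from outside, world axes, zero at the start; "moment": the same for the moment, N m; "opening": opening from 0.0 (shut) to 1.0 (fully open).
Only numpy, scipy, OpenCV 4.12 (cv2) and the standard library are available. Lean on these libraries where they do the work, as an engineer would, in place of code of your own. Each camera call takes 0.05 s, during which the arm holds its last target.

TASK

Three identical taped-up gear cartons stand on the bench; at least one still holds its gear and at least one is empty, and only their weight tells which. Lift each one to feel it: lay those with a gear in the open top drawer of the blue steel chest and the empty ones in the shallow metal tray, each set down flat and right way up, not dropped. Leave the drawer slid fully shut, and do not disturb the vee block or the feeler gauge.

Things in the scene. Friction and masses are not known exactly. Their poses are not given: they have to be found in the camera images.
- carton_1: closed brown cardboard carton, 52 x 52 mm, 36 mm high, square to its own x and y axes, with a strip of pale tape over the top (z up); origin at the centre of its underside. Rigid; the three look alike. With a gear inside it weighs about 0.32 to 0.45 kg, empty about 0.05 kg; a gear sits snugly and centred
- carton_2: closed brown cardboard carton, 52 x 52 mm, 36 mm high, square to its own x and y axes, with a strip of pale tape over the top (z up); origin at the centre of its underside. Rigid; the three look alike. With a gear inside it weighs about 0.32 to 0.45 kg, empty about 0.05 kg; a gear sits snugly and centred
- carton_3: closed brown cardboard carton, 52 x 52 mm, 36 mm high, square to its own x and y axes, with a strip of pale tape over the top (z up); origin at the centre of its underside. Rigid; the three look alike. With a gear inside it weighs about 0.32 to 0.45 kg, empty about 0.05 kg; a gear sits snugly and centred
- parts_chest_drawer_3 (a joint): how far the top drawer is out, in m: 0 fully shut, 0.12 fully out, at the start 0.10 to 0.12; about 1.5 N of friction, stays where it is left. It is the top one of three drawers in a steel-blue chest, 230 mm wide, 215 mm deep, 190 mm high, fixed on the bench; the other two do not move
- drawer_floor (a point): point on the drawer's inner floor midway across, 50 mm behind the front panel's inner face; 130 mm above the bench; moves with the drawer; x points into the chest, away from the robot, y left. Inside 186 mm (x) by 216 mm (y), walls 48 mm high. Open from above is only the front, from x = -50 mm on for the joint value less 3 mm: two cartons fit side by side along y. Chest's top is 60 mm above it
- drawer_front (a point): middle of the top edge of the outer face of the drawer's front panel, 185 mm above the bench; moves with the drawer, axes as drawer_floor. The plain face goes 57 mm down and can be pushed along +x; a cup handle stands out 17 mm from it at y = -73 to -17 mm, 20 to 36 mm below the edge. Shut, the face is flush with the chest's front within 3 mm
- tray: shallow bare-metal tray, 136 mm (x) by 196 mm (y), 22 mm high, walls and floor 3 mm, fixed on the bench; origin at the centre of its underside. It is for the empty cartons and takes two side by side along y with room for fingers
- tray_floor (a point): centre of the tray's inner floor, 3 mm above the bench, axes as the tray's; the inside is 130 mm (x) by 190 mm (y)
- vee_block: small steel vee block, 57 x 56 mm, 34 mm high, origin at the centre of its underside; bystander
- feeler_gauge: flat steel feeler gauge, 49 x 109 mm, 10 mm high, long along its y; origin at the centre of its underside; bystander

How it is judged (in metres and radians):
At the end, for the whole second after the job is handed in: Cartons with a gear lie in the top drawer, empty ones in the tray, each flat on that floor (underside within 12 mm, tilt under 0.15 rad) and at rest; weight on the floor tells them apart (over 1.6 N in the drawer, under 1.2 N in the tray); drawer within 6 mm of shut (((x of carton_1 in the frame of drawer_floor between -0.035 and 0.12 m and y of carton_1 in the frame of drawer_floor between -0.095 and 0.095 m and z of carton_1 in the frame of drawer_floor between -0.008 and 0.012 m and contact force between carton_1 and parts_chest_drawer_3 above 1.6 N) or (x of carton_1 in the frame of tray_floor between -0.055 and 0.055 m and y of carton_1 in the frame of tray_floor between -0.085 and 0.085 m and z of carton_1 in the frame of tray_floor between -0.008 and 0.012 m and contact force between carton_1 and tray below 1.2 N)) and angle between each of carton_1, carton_2, carton_3's own z axis and vertical below 0.15 rad and linear speed of each of carton_1, carton_2, carton_3 below 0.02 m/s and ((x of carton_2 in the frame of drawer_floor between -0.035 and 0.12 m and y of carton_2 in the frame of drawer_floor between -0.095 and 0.095 m and z of carton_2 in the frame of drawer_floor between -0.008 and 0.012 m and contact force between carton_2 and parts_chest_drawer_3 above 1.6 N) or (x of carton_2 in the frame of tray_floor between -0.055 and 0.055 m and y of carton_2 in the frame of tray_floor between -0.085 and 0.085 m and z of carton_2 in the frame of tray_floor between -0.008 and 0.012 m and contact force between carton_2 and tray below 1.2 N)) and ((x of carton_3 in the frame of drawer_floor between -0.035 and 0.12 m and y of carton_3 in the frame of drawer_floor between -0.095 and 0.095 m and z of carton_3 in the frame of drawer_floor between -0.008 and 0.012 m and contact force between carton_3 and parts_chest_drawer_3 above 1.6 N) or (x of carton_3 in the frame of tray_floor between -0.055 and 0.055 m and y of carton_3 in the frame of tray_floor between -0.085 and 0.085 m and z of carton_3 in the frame of tray_floor between -0.008 and 0.012 m and contact force between carton_3 and tray below 1.2 N)) and value of joint parts_chest_drawer_3 below 0.006 m); the robot touches nothing.
It fails at once if a bystander (vee block, feeler gauge) is pushed more than 20 mm (distance of any of vee_block, feeler_gauge from where it was at the start of the episode above 0.02 m).
It fails at once if a carton falls or is thrown (faster than 0.7 m/s while not held) ((linear speed of carton_1 above 0.7 m/s and contact force between carton_1 and the fingers below 0.05 N) or (linear speed of carton_2 above 0.7 m/s and contact force between carton_2 and the fingers below 0.05 N) or (linear speed of carton_3 above 0.7 m/s and contact force between carton_3 and the fingers below 0.05 N)).
It also fails if it takes over 72 s, if anything falls off the work surface, if the arm or the gripper's body presses on something with over 40 N, if the wrist force passes 120 N, or if a joint passes its speed limit or range.

## Working session

There is one attempt and no reset: what is moved stays moved. The work goes in short steps, Python scripts to look and compute and a tool call to move; the robot and the scene stay as the last step left them, time stands still between calls to the robot, and variables do not carry over. Pictures are saved under pics/ and viewed, and the job is handed in when it is done.

Besides the shell and the picture viewer there is one more tool, called after ">>>" as name(argument=value, ...) on one line, values as JSON. move_arm: Moves the arm, as the interface text tells. Its arguments: {"type":"object","properties":{"moves":{"type":"array"}},"required":["moves"]}

```bash
mkdir -p pics; ls; python3 - <<'E'
from rig import bot,vision
import cv2,numpy as np
s=bot.read_state()
for k,v in s.items(): print(k,np.round(v,4).tolist())
print(bot.hold_point_z)
for n in ["scene","side"]:
    c=vision.capture(n)
    cv2.imwrite(f"pics/{n}0.png",cv2.resize(c["image"][:,:,::-1],(800,600),interpolation=cv2.INTER_CUBIC))
    np.savez(f"{n}0.npz",**c)
    print(n,c["fx"],c["fy"],c["cx"],c["cy"],np.round(c["pose"],3).tolist())
E
```

```text
pics
time_s 0.0
joint_positions [-75.0856, 30.2813, 82.1557, -0.0006, 67.6872, -10.2297]
qvel [0.0409, -0.03, 0.0337, 0.0292, 0.0141, -0.0188]
tau [0.001, -44.0046, -17.659, 0.0636, 0.0584, -0.0002]
position [0.2654, -0.5651, 0.2216]
tcp_rot [[0.9052, 0.4249, -0.0006], [0.4249, -0.9052, 0.0021], [0.0004, -0.0021, -1.0]]
force [-0.4531, 0.2229, -0.6831]
moment [-0.0007, 0.0408, -0.0003]
opening 1.0032
0.0187
scene 459.75301464913343 459.75301464913343 251.8821123682985 186.62465058387588 [[-0.712, -0.468, 0.523, -0.003], [-0.702, 0.452, -0.551, 0.618], [0.021, -0.76, -0.65, 0.849], [0.0, 0.0, 0.0, 1.0]]
side 395.98620143891674 395.98620143891674 250.34751797348596 194.14825874757761 [[-0.837, 0.41, -0.362, 0.865], [0.547, 0.635, -0.545, 0.496], [0.007, -0.654, -0.756, 0.798], [0.0, 0.0, 0.0, 1.0]]
```

View pics/scene0.png

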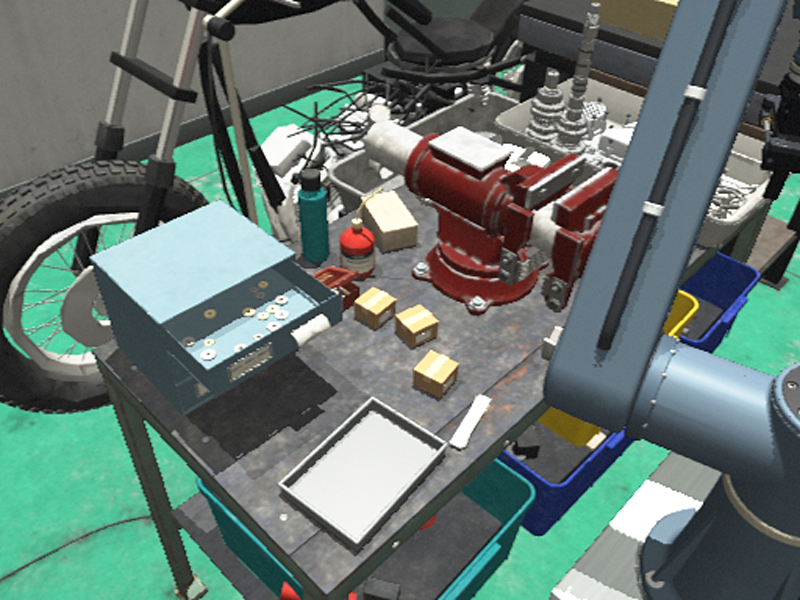

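View pics/side0.png

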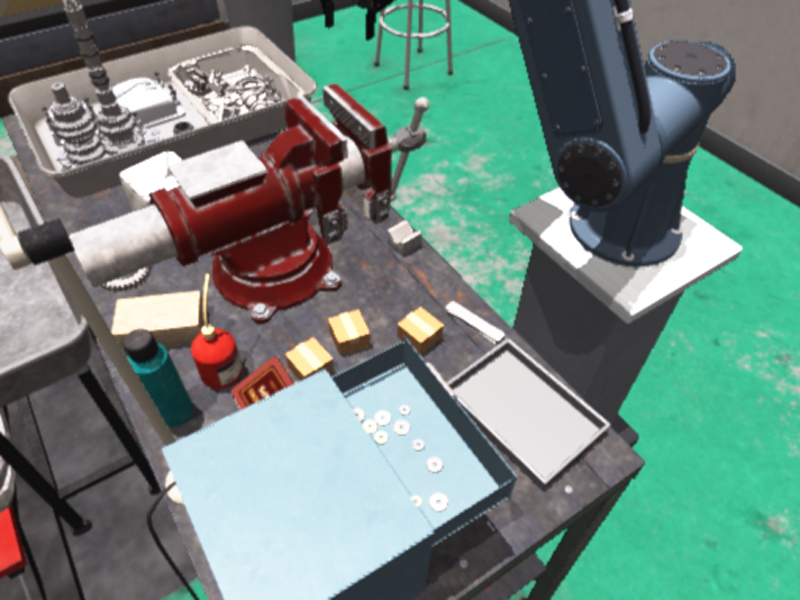

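The scene view shows the cartons at about (375,307), (417,325) and (437,373), the tray at (363,470), the gauge at (470,420), the chest at left and a big vise behind. I'll fuse both depth maps into a top-down map.

```bash
cat > h.py <<'E'
import numpy as np,cv2
def cloud(c,pose=None):
    z=c["z_map"]; v,u=np.indices(z.shape); m=z>0
    P=np.stack([(u-c["cx"])*z/c["fx"],(v-c["cy"])*z/c["fy"],z],-1)
    T=c["pose"] if pose is None else pose
    return (P@T[:3,:3].T+T[:3,3]), m
E
python3 - <<'E'
from h import *
# topdown: x 0.2..1.0 up ; y 0.5..-0.5 ; 
S=800
x0,x1,y0,y1=0.2,1.0,-0.5,0.5
im=np.zeros((480,600,3),np.uint8); H=np.full((480,600),-1.)
for n in ["scene","side"]:
    c=dict(np.load(f"{n}0.npz")); P,m=cloud(c)
    p=P[m]; col=c["image"][m]
    r=((x1-p[:,0])*600).astype(int); q=((y1-p[:,1])*600).astype(int)
    ok=(r>=0)&(r<480)&(q>=0)&(q<600)&(p[:,2]<0.35)&(p[:,2]>-.02)
    for a,b,zz,cc in zip(r[ok],q[ok],p[ok,2],col[ok]):
        if zz>H[a,b]: H[a,b]=zz; im[a,b]=cc
for k in range(1,10): 
    cv2.putText(im,f"{k/10:.1f}",(0,int((x1-k/10)*600)),0,.35,(255,255,255)); 
    cv2.line(im,(0,int((x1-k/10)*600)),(15,int((x1-k/10)*600)),(255,255,255))
for k in range(-4,5): 
    cv2.putText(im,f"{k/10:.1f}",(int((y1-k/10)*600),475),0,.35,(255,255,255)); cv2.line(im,(int((y1-k/10)*600),465),(int((y1-k/10)*600),480),(255,255,255))
cv2.imwrite("pics/top.png",im[:,:,::-1])
np.save("H.npy",H)
hh=np.clip((H+.02)/.25*255,0,255).astype(np.uint8)
cv2.imwrite("pics/toph.png",cv2.applyColorMap(hh,cv2.COLORMAP_JET))
# cartons: brown & z 0.03-0.042
for n in ["scene","side"]:
    c=dict(np.load(f"{n}0.npz")); P,m=cloud(c)
    def rep(name,sel):
        sel=(sel&m).astype(np.uint8)
        k,l,st,ce=cv2.connectedComponentsWithStats(sel)
        for i in range(1,k):
            if st[i,4]<60: continue
            q=P[l==i]; 
            rect=cv2.minAreaRect((q[:,:2]*1000).astype(np.float32))
            print(n,name,st[i,4],ce[i].round(0),"z",np.median(q[:,2]).round(4),"rect",np.round(rect[0],1),np.round(rect[1],1),round(rect[2],1))
    inb=(P[...,0]>.3)&(P[...,0]<1)&(abs(P[...,1])<.45)
    rep("z36",inb&(abs(P[...,2]-.036)<.004))
    rep("z10",inb&(abs(P[...,2]-.010)<.003))
    rep("z22",inb&(abs(P[...,2]-.0225)<.003))
    rep("z3",inb&(abs(P[...,2]-.003)<.0015))
    rep("z190",inb&(abs(P[...,2]-.190)<.004))
    rep("z180",inb&(abs(P[...,2]-.183)<.003))
    rep("z130",inb&(abs(P[...,2]-.130)<.004))
E
```

```text
scene z36 72 [249. 146.] z 0.036 rect [ 814.6 -198.1] [134.9  62.8] 8.2
scene z36 112 [289. 175.] z 0.0363 rect [ 619.4 -184.8] [ 26.2 117.5] 86.5
scene z36 264 [239. 192.] z 0.0353 rect [660.8 -32.1] [53.5 55.1] 5.6
scene z36 276 [266. 204.] z 0.0352 rect [580.1 -50.4] [55.5 54.5] 78.0
scene z36 100 [105. 241.] z 0.0355 rect [782.7 328. ] [174.3  40.5] 12.6
scene z36 343 [278. 234.] z 0.035 rect [483.    7.3] [52.7 56. ] 10.6
scene z10 106 [303. 193.] z 0.0108 rect [ 557.8 -171.3] [111.6  45.4] 29.8
scene z10 100 [253. 271.] z 0.01 rect [458. 117.] [137.3  50.2] 30.2
scene z10 88 [297. 275.] z 0.0079 rect [382.3  55. ] [19.3 61.6] 20.4
scene z22 187 [306. 182.] z 0.0225 rect [ 584.6 -220.2] [194.5  93.7] 30.8
scene z22 725 [231. 300.] z 0.0228 rect [435.3 206.2] [142.7 202.7] 6.3
scene z3 2303 [232. 301.] z 0.0027 rect [440.6 200.5] [124.8 184.3] 6.4
scene z190 129 [248.  91.] z 0.1899 rect [ 833.9 -236.7] [ 16.9 114.8] 88.9
scene z190 245 [293. 119.] z 0.1903 rect [ 657.  -217.8] [215.8  19.5] 0.2
scene z190 5259 [121. 166.] z 0.1889 rect [798.2 213.9] [232.2 204.1] 88.5
scene z190
[... 1460 characters left out ...]
 z 0.0216 rect [436.7 205.2] [142.5 201.7] 6.3
side z190 99 [232. 102.] z 0.1895 rect [ 439.7 -224.5] [30.  83.3] 56.8
side z190 765 [127. 142.] z 0.19 rect [ 693.1 -224.1] [ 32.7 399.9] 87.4
side z190 15452 [187. 318.] z 0.1879 rect [798.2 212.5] [231.4 199.8] 88.7
side z180 79 [233. 105.] z 0.1829 rect [ 439.6 -220.4] [22.6 79.7] 60.2
side z180 423 [117. 149.] z 0.1832 rect [ 729.9 -218.9] [ 28.1 329.9] 85.0
side z180 122 [297. 264.] z 0.1819 rect [589.4 226. ] [203.9   2.8] 88.6
side z130 4626 [269. 284.] z 0.1279 rect [635.6 209.5] [205.7  95. ] 89.0
side z130 88 [302. 332.] z 0.1295 rect [642.7 325.1] [  2.9 102.8] 87.8
side z130 70 [252. 369.] z 0.13 rect [744.8 328.6] [ 1.3 85.9] 88.5
```

View pics/top.png

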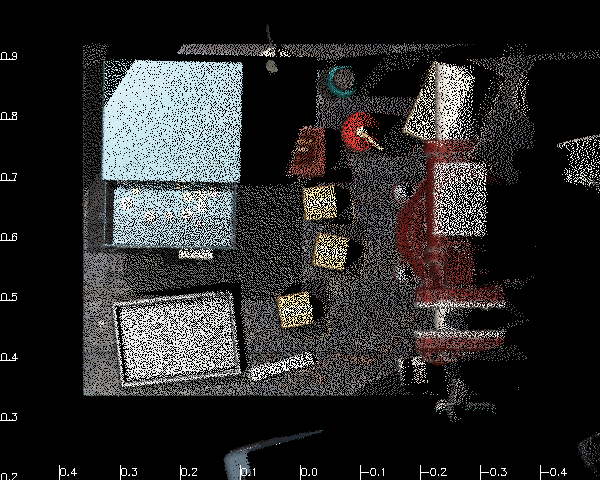

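View pics/toph.png

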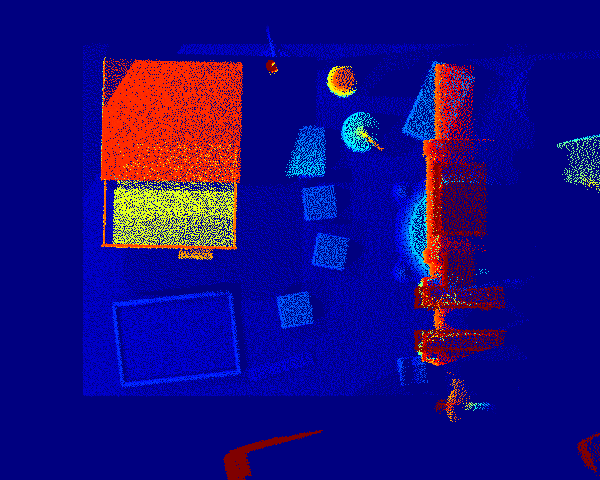

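The top-down map (600 px/m) gives these positions:

| Item | x, y (m) | Yaw |
|---|---|---|
| Carton A | 0.484, 0.007 | +10.8° |
| Carton B | 0.581, -0.051 | -11° |
| Carton C | 0.662, -0.033 | +5.5° |
| Tray | 0.436, 0.206 | 6.3° |
| Chest | not fitted yet | about -1.3° |

Next I'll check the drawer details and how high the vise is.

```bash
python3 - <<'E'
from h import *
a=np.deg2rad(-1.3); R=np.array([[np.cos(a),-np.sin(a)],[np.sin(a),np.cos(a)]])
for n in ["scene","side"]:
    c=dict(np.load(f"{n}0.npz")); P,m=cloud(c); p=P[m]
    q=p.copy(); q[:,:2]=p[:,:2]@R  # chest axes
    def pr(t,s): 
        if s.sum()>20: print(n,t,s.sum(),"x",np.percentile(q[s,0],[1,10,50,90,99]).round(4),"y",np.percentile(q[s,1],[1,50,99]).round(4),"z",np.percentile(q[s,2],[1,50,99]).round(4))
    reg=(q[:,1]>.08)&(q[:,1]<.36)
    pr("top",reg&(q[:,2]>.184)&(q[:,2]<.2)&(q[:,0]>.67)&(q[:,0]<.95))
    pr("front edge",reg&(q[:,2]>.178)&(q[:,2]<.187)&(q[:,0]<.62)&(q[:,0]>.54))
    pr("front face",reg&(q[:,2]>.135)&(q[:,2]<.175)&(q[:,0]<.62)&(q[:,0]>.54))
    pr("innerface",reg&(q[:,2]>.14)&(q[:,2]<.175)&(q[:,0]<.62)&(q[:,0]>.54)&(q[:,1]>.25)&(q[:,1]<.3))
    pr("floor",(q[:,1]>.14)&(q[:,1]<.3)&(q[:,2]>.12)&(q[:,2]<.14)&(q[:,0]>.6)&(q[:,0]<.69))
    v=(p[:,1]<-.12)&(p[:,1]>-.4)&(p[:,0]>.25)&(p[:,0]<.9)
    pr("vise",v&(p[:,2]>.1)); print(p[v,2].max())
    v=(p[:,1]<-.12)&(p[:,1]>-.16)&(p[:,0]>.52)&(p[:,0]<.66); print("near B max z",np.percentile(p[v,2],[50,99,100]))
E
```

```text
scene top 5330 x [0.6941 0.7098 0.7853 0.8698 0.8902] y [0.1199 0.2427 0.3461] z [0.1859 0.1888 0.1917]
scene front edge 219 x [0.5813 0.5822 0.5835 0.5848 0.5872] y [0.1244 0.2405 0.3408] z [0.1781 0.1816 0.1856]
scene front face 1377 x [0.5652 0.5711 0.5833 0.5858 0.6164] y [0.1223 0.2418 0.3414] z [0.1356 0.1589 0.1746]
scene innerface 262 x [0.5806 0.5816 0.5832 0.5845 0.5859] y [0.2505 0.275  0.2991] z [0.1403 0.1575 0.1747]
scene floor 1180 x [0.6333 0.6391 0.6616 0.6835 0.6893] y [0.1427 0.2243 0.2984] z [0.1261 0.1293 0.1341]
scene vise 8628 x [0.4012 0.4226 0.5646 0.7674 0.8845] y [-0.316  -0.2132 -0.1821] z [0.1032 0.2013 0.2662]
0.26934439203758853
near B max z [-0.0009197   0.01389407  0.01739905]
side top 16029 x [0.6956 0.715  0.7948 0.8716 0.8908] y [0.1187 0.2406 0.3435] z [0.1854 0.1879 0.1903]
side front edge 177 x [0.5832 0.5838 0.5846 0.5853 0.5856] y [0.122  0.2495 0.3398] z [0.1781 0.1811 0.1844]
side front face 1286 x [0.568  0.584  0.5849 0.6052 0.6182] y [0.1215 0.2279 0.3404] z [0.1355 0.1567 0.1747]
side innerface 206 x [0.5835 0.5842 0.5847 0.5853 0.5857] y [0.2509 0.2756 0.2993] z [0.1404 0.158  0.1747]
side floor 3154 x [0.6006 0.608  0.64   0.6704 0.677 ] y [0.1422 0.227  0.2984] z [0.1251 0.1278 0.1319]
side vise 12436 x [0.3274 0.4422 0.6286 0.8313 0.8909] y [-0.3168 -0.216  -0.1832] z [0.104  0.1995 0.2644]
0.5242520230886094
near B max z [-0.00257292  0.01138856  0.01637594]
```

>>> move_arm(moves=[{"hand": 87, "z": -1, "wz": 7.2}, {"hand": 87, "z": -1, "wz": 7.15}, {"hand": 87, "z": -1}, {"hand": 87, "z": -1}, {"hand": 87, "z": -0.4, "x": 0.3, "y": -0.5}, {"hand": 87, "x": 0.62, "y": -1}, {"hand": 87, "x": 0.62, "y": -1}, {"hand": 87, "x": 0.62, "y": -1}, {"hand": 87, "x": 0.62, "y": -1}, {"hand": 87, "x": 0.62, "y": -1}, {"hand": 87, "x": 0.62, "y": -1}, {"hand": 87, "x": 0.62, "y": -1}, {"hand": 87, "x": 0.62, "y": -1}, {"hand": 87, "x": 0.62, "y": -1}, {"hand": 87, "x": 0.62, "y": -1}, {"hand": 87, "x": 0.62, "y": -1}, {"hand": 87, "x": 0.62, "y": -1}, {"hand": 87, "x": 0.62, "y": -1}, {"hand": 87, "x": 0.62, "y": -1}, {"hand": 87, "x": 0.62, "y": -1}])

```text
schema error: expected keys hand, x, y, z, wx, wy, wz
```

```bash
cat >> h.py <<'E'
def go(t,yaw=None,z=None):
    """remaining tool-frame shift (units) after turning to yaw"""
    from rig import bot
    s=bot.read_state(); R=np.array(s["tcp_rot"]); p=np.array(s["position"])
    psi=np.degrees(np.arctan2(R[1,0],R[0,0]))
    y=psi if yaw is None else yaw; a=np.deg2rad(y)
    X=np.array([np.cos(a),np.sin(a)]); Y=np.array([np.sin(a),-np.cos(a)])
    d=np.array(t)-p
    print("t",s["time_s"],"pos",p.round(4),"psi",psi.round(2),"zax",R[:,2].round(4),"F",np.round(s["force"],2),"open",round(s["opening"]*87,1))
    print("turn wz",round(psi-y,2),"x",round(d[:2]@X/.025,3),"y",round(d[:2]@Y/.025,3),"z",round(-d[2]/.025,3))
E
python3 -c "
from h import *
go([.484,.007,.006],10.8)"
```

```text
t 0.1 pos [ 0.2654 -0.5651  0.2217] psi 25.14 zax [-5.0e-04  1.9e-03 -1.0e+00] F [-0.26 -0.59  0.42] open 87.0
turn wz 14.34 x 12.877 y -20.84 z 8.627
```

All keys are needed in every row.

>>> move_arm(moves=[{"hand": 87, "x": 0, "y": 0, "z": -1, "wx": 0, "wy": 0, "wz": 7.2}, {"hand": 87, "x": 0, "y": 0, "z": -1, "wx": 0, "wy": 0, "wz": 7.15}, {"hand": 87, "x": 0, "y": 0, "z": -1, "wx": 0, "wy": 0, "wz": 0}, {"hand": 87, "x": 0, "y": 0, "z": -1, "wx": 0, "wy": 0, "wz": 0}, {"hand": 87, "x": 0.3, "y": -0.5, "z": -0.4, "wx": 0, "wy": 0, "wz": 0}, {"hand": 87, "x": 0.62, "y": -1, "z": 0, "wx": 0, "wy": 0, "wz": 0}, {"hand": 87, "x": 0.62, "y": -1, "z": 0, "wx": 0, "wy": 0, "wz": 0}, {"hand": 87, "x": 0.62, "y": -1, "z": 0, "wx": 0, "wy": 0, "wz": 0}, {"hand": 87, "x": 0.62, "y": -1, "z": 0, "wx": 0, "wy": 0, "wz": 0}, {"hand": 87, "x": 0.62, "y": -1, "z": 0, "wx": 0, "wy": 0, "wz": 0}, {"hand": 87, "x": 0.62, "y": -1, "z": 0, "wx": 0, "wy": 0, "wz": 0}, {"hand": 87, "x": 0.62, "y": -1, "z": 0, "wx": 0, "wy": 0, "wz": 0}, {"hand": 87, "x": 0.62, "y": -1, "z": 0, "wx": 0, "wy": 0, "wz": 0}, {"hand": 87, "x": 0.62, "y": -1, "z": 0, "wx": 0, "wy": 0, "wz": 0}, {"hand": 87, "x": 0.62, "y": -1, "z": 0, "wx": 0, "wy": 0, "wz": 0}, {"hand": 87, "x": 0.62, "y": -1, "z": 0, "wx": 0, "wy": 0, "wz": 0}, {"hand": 87, "x": 0.62, "y": -1, "z": 0, "wx": 0, "wy": 0, "wz": 0}, {"hand": 87, "x": 0.62, "y": -1, "z": 0, "wx": 0, "wy": 0, "wz": 0}, {"hand": 87, "x": 0.62, "y": -1, "z": 0, "wx": 0, "wy": 0, "wz": 0}, {"hand": 87, "x": 0.62, "y": -1, "z": 0, "wx": 0, "wy": 0, "wz": 0}])

```text
time_s: 2.1
position: [0.4278, -0.1376, 0.3316]
tcp_rot: [[0.982, 0.188, -0.002], [0.188, -0.982, 0.002], [-0.002, -0.002, -1.0]]
force: [-0.3, -0.3, -0.1]
opening: 0.997
```

```bash
python3 -c "
from h import *
go([.484,.007,.006],10.8)"
```

```text
t 2.1 pos [ 0.4278 -0.1376  0.3316] psi 10.81 zax [-0.0019  0.0016 -1.    ] F [-0.31 -0.28 -0.08] open 86.8
turn wz 0.01 x 3.29 y -5.261 z 13.022
```

>>> move_arm(moves=[{"hand": 87, "x": 0.6, "y": -1, "z": 0, "wx": 0, "wy": 0, "wz": 0}, {"hand": 87, "x": 0.6, "y": -1, "z": 0.3, "wx": 0, "wy": 0, "wz": 0}, {"hand": 87, "x": 0.6, "y": -1, "z": 0.7, "wx": 0, "wy": 0, "wz": 0}, {"hand": 87, "x": 0.6, "y": -1, "z": 1, "wx": 0, "wy": 0, "wz": 0}, {"hand": 87, "x": 0.6, "y": -1, "z": 1, "wx": 0, "wy": 0, "wz": 0}, {"hand": 87, "x": 0.29, "y": -0.26, "z": 1, "wx": 0, "wy": 0, "wz": 0}, {"hand": 87, "x": 0, "y": 0, "z": 1, "wx": 0, "wy": 0, "wz": 0}, {"hand": 87, "x": 0, "y": 0, "z": 1, "wx": 0, "wy": 0, "wz": 0}, {"hand": 87, "x": 0, "y": 0, "z": 1, "wx": 0, "wy": 0, "wz": 0}, {"hand": 87, "x": 0, "y": 0, "z": 1, "wx": 0, "wy": 0, "wz": 0}, {"hand": 87, "x": 0, "y": 0, "z": 1, "wx": 0, "wy": 0, "wz": 0}, {"hand": 87, "x": 0, "y": 0, "z": 1, "wx": 0, "wy": 0, "wz": 0}, {"hand": 87, "x": 0, "y": 0, "z": 0, "wx": 0, "wy": 0, "wz": 0}])

```text
time_s: 3.4
position: [0.4811, 0.0057, 0.0797]
tcp_rot: [[0.982, 0.187, -0.009], [0.187, -0.982, 0.002], [-0.008, -0.004, -1.0]]
force: [-0.4, -0.4, 0.1]
opening: 0.999
```

```bash
python3 -c "
from h import *
go([.484,.007,.006],10.8)
from rig import vision
c=vision.capture('wrist'); cv2.imwrite('pics/w1.png',c['image'][:,:,::-1])
c=vision.capture('side'); cv2.imwrite('pics/s1.png',c['image'][120:320,120:420,::-1].repeat(2,0).repeat(2,1))"
```

```text
t 3.4 pos [0.4811 0.0057 0.0797] psi 10.8 zax [-0.0088  0.0021 -1.    ] F [-0.42 -0.45  0.14] open 87.0
turn wz 0.0 x 0.125 y -0.029 z 2.95
```

View pics/w1.png

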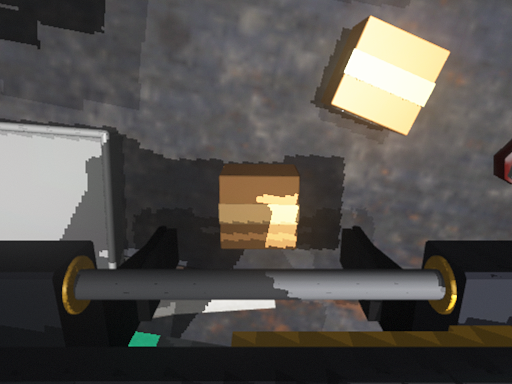

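View pics/s1.png

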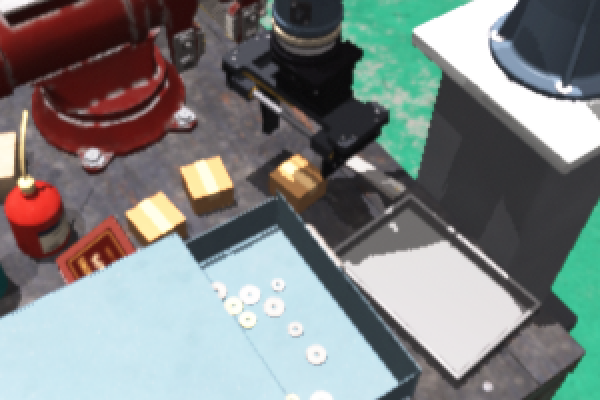

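The wrist view shows the carton centred (col 259) between the finger tips (cols 165 and 355) and square to them. I'll descend and grip.

>>> move_arm(moves=[{"hand": 87, "x": 0.1, "y": 0, "z": 1, "wx": 0, "wy": 0, "wz": 0}, {"hand": 87, "x": 0, "y": 0, "z": 1, "wx": 0, "wy": 0, "wz": 0}, {"hand": 87, "x": 0, "y": 0, "z": 0.7, "wx": 0, "wy": 0, "wz": 0}, {"hand": 87, "x": 0, "y": 0, "z": 0.2, "wx": 0, "wy": 0, "wz": 0}, {"hand": 87, "x": 0, "y": 0, "z": 0, "wx": 0, "wy": 0, "wz": 0}, {"hand": 45, "x": 0, "y": 0, "z": 0, "wx": 0, "wy": 0, "wz": 0}, {"hand": 45, "x": 0, "y": 0, "z": 0, "wx": 0, "wy": 0, "wz": 0}, {"hand": 45, "x": 0, "y": 0, "z": 0, "wx": 0, "wy": 0, "wz": 0}, {"hand": 45, "x": 0, "y": 0, "z": 0, "wx": 0, "wy": 0, "wz": 0}, {"hand": 45, "x": 0, "y": 0, "z": 0, "wx": 0, "wy": 0, "wz": 0}])

```text
time_s: 4.5
position: [0.4875, 0.0049, 0.0104]
tcp_rot: [[0.982, 0.187, 0.0], [0.187, -0.982, -0.0], [0.0, 0.0, -1.0]]
force: [-1.0, 0.4, 0.2]
opening: 0.629
```

>>> move_arm(moves=[{"hand": 45, "x": 0, "y": 0, "z": 0, "wx": 0, "wy": 0, "wz": 0}, {"hand": 45, "x": 0, "y": 0, "z": 0, "wx": 0, "wy": 0, "wz": 0}])

```text
time_s: 4.7
position: [0.4874, 0.0049, 0.0103]
tcp_rot: [[0.982, 0.187, 0.0], [0.187, -0.982, 0.0], [0.0, -0.0, -1.0]]
force: [-0.6, 0.5, 3.1]
opening: 0.596
```

>>> move_arm(moves=[{"hand": 45, "x": 0, "y": 0, "z": -0.3, "wx": 0, "wy": 0, "wz": 0}, {"hand": 45, "x": 0, "y": 0, "z": -0.7, "wx": 0, "wy": 0, "wz": 0}, {"hand": 45, "x": 0, "y": 0, "z": -1, "wx": 0, "wy": 0, "wz": 0}, {"hand": 45, "x": 0, "y": 0, "z": -0.6, "wx": 0, "wy": 0, "wz": 0}, {"hand": 45, "x": 0, "y": 0, "z": 0, "wx": 0, "wy": 0, "wz": 0}, {"hand": 45, "x": 0, "y": 0, "z": 0, "wx": 0, "wy": 0, "wz": 0}, {"hand": 45, "x": 0, "y": 0, "z": 0, "wx": 0, "wy": 0, "wz": 0}, {"hand": 45, "x": 0, "y": 0, "z": 0, "wx": 0, "wy": 0, "wz": 0}])

```text
time_s: 5.5
position: [0.4867, 0.005, 0.0742]
tcp_rot: [[0.982, 0.187, -0.002], [0.187, -0.982, 0.0], [-0.002, -0.001, -1.0]]
force: [-0.1, 0.1, -0.7]
opening: 0.595
```

```bash
python3 -c "
from h import *
go([.436+.0055,.206,.012],6.3)
go([.645,.1685,.15],-1.3)
from rig import vision
for i in range(3):
  c=vision.capture('side');go([.645,.1685,.15],-1.3)
 
cv2.imwrite('pics/s2.png',c['image'][120:320,120:420,::-1].repeat(2,0).repeat(2,1))"
```

```text
t 5.5 pos [0.4867 0.005  0.0742] psi 10.79 zax [-2.e-03  4.e-04 -1.e+00] F [-0.11  0.07 -0.72] open 51.7
turn wz 4.49 x -0.914 y -8.19 z 2.487
t 5.5 pos [0.4867 0.005  0.0742] psi 10.79 zax [-2.e-03  4.e-04 -1.e+00] F [-0.11  0.07 -0.72] open 51.7
turn wz 12.09 x 6.183 y -6.682 z -3.033
t 5.55 pos [0.4868 0.005  0.0742] psi 10.79 zax [-1.8e-03  4.0e-04 -1.0e+00] F [ 0.54  0.42 -0.13] open 51.9
turn wz 12.09 x 6.178 y -6.684 z -3.031
t 5.6 pos [0.4869 0.005  0.0743] psi 10.79 zax [-1.7e-03  4.0e-04 -1.0e+00] F [ 0.04  0.49 -1.11] open 51.6
turn wz 12.09 x 6.175 y -6.683 z -3.029
t 5.65 pos [0.487  0.0049 0.0744] psi 10.79 zax [-1.4e-03  3.0e-04 -1.0e+00] F [0.69 0.17 0.1 ] open 51.9
turn wz 12.09 x 6.17 y -6.685 z -3.023
```

View pics/s2.png

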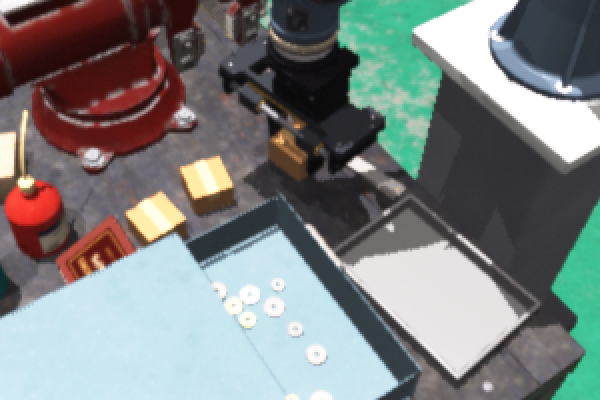

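Carton A reads about -0.5 N on the tool, so it is empty and goes to the tray's left slot.

```bash
python3 -c "
from h import *
go([.4345,.2505,.0135],6.3)"
```

```text
t 5.65 pos [0.487  0.0049 0.0744] psi 10.79 zax [-1.4e-03  3.0e-04 -1.0e+00] F [0.69 0.17 0.1 ] open 51.9
turn wz 4.49 x -1.009 y -9.994 z 2.437
```

>>> move_arm(moves=[{"hand": 45, "x": 0, "y": 0, "z": 0, "wx": 0, "wy": 0, "wz": 4.5}, {"hand": 45, "x": -0.05, "y": -0.4, "z": 0, "wx": 0, "wy": 0, "wz": 0}, {"hand": 45, "x": -0.1, "y": -0.8, "z": 0, "wx": 0, "wy": 0, "wz": 0}, {"hand": 45, "x": -0.1, "y": -1, "z": 0, "wx": 0, "wy": 0, "wz": 0}, {"hand": 45, "x": -0.1, "y": -1, "z": 0, "wx": 0, "wy": 0, "wz": 0}, {"hand": 45, "x": -0.1, "y": -1, "z": 0, "wx": 0, "wy": 0, "wz": 0}, {"hand": 45, "x": -0.1, "y": -1, "z": 0, "wx": 0, "wy": 0, "wz": 0}, {"hand": 45, "x": -0.1, "y": -1, "z": 0, "wx": 0, "wy": 0, "wz": 0}, {"hand": 45, "x": -0.1, "y": -1, "z": 0, "wx": 0, "wy": 0, "wz": 0}, {"hand": 45, "x": -0.1, "y": -1, "z": 0, "wx": 0, "wy": 0, "wz": 0}, {"hand": 45, "x": -0.1, "y": -1, "z": 0, "wx": 0, "wy": 0, "wz": 0}, {"hand": 45, "x": -0.1, "y": -0.6, "z": 0, "wx": 0, "wy": 0, "wz": 0}, {"hand": 45, "x": -0.06, "y": -0.2, "z": 0.3, "wx": 0, "wy": 0, "wz": 0}, {"hand": 45, "x": 0, "y": 0, "z": 0.8, "wx": 0, "wy": 0, "wz": 0}, {"hand": 45, "x": 0, "y": 0, "z": 0.7, "wx": 0, "wy": 0, "wz": 0}, {"hand": 45, "x": 0, "y": 0, "z": 0.2, "wx": 0, "wy": 0, "wz": 0}, {"hand": 45, "x": 0, "y": 0, "z": 0, "wx": 0, "wy": 0, "wz": 0}])

```text
time_s: 7.35
position: [0.4315, 0.2498, 0.024]
tcp_rot: [[0.994, 0.11, -0.003], [0.11, -0.994, -0.001], [-0.003, 0.001, -1.0]]
force: [-0.1, 0.4, -0.7]
opening: 0.597
```

```bash
python3 -c "
from h import *
go([.4345,.2505,.0135],6.3)"
```

```text
t 7.35 pos [0.4315 0.2498 0.024 ] psi 6.3 zax [-2.6e-03 -9.0e-04 -1.0e+00] F [-0.08  0.39 -0.65] open 51.9
turn wz -0.0 x 0.122 y -0.015 z 0.422
```

>>> move_arm(moves=[{"hand": 45, "x": 0.1, "y": 0, "z": 0.2, "wx": 0, "wy": 0, "wz": 0}, {"hand": 45, "x": 0, "y": 0, "z": 0.15, "wx": 0, "wy": 0, "wz": 0}, {"hand": 45, "x": 0, "y": 0, "z": 0.05, "wx": 0, "wy": 0, "wz": 0}, {"hand": 45, "x": 0, "y": 0, "z": 0, "wx": 0, "wy": 0, "wz": 0}])

```text
time_s: 7.75
position: [0.4349, 0.2505, 0.0151]
tcp_rot: [[0.994, 0.11, 0.0], [0.11, -0.994, 0.0], [0.0, -0.0, -1.0]]
force: [0.2, 0.1, 0.2]
opening: 0.596
```

>>> move_arm(moves=[{"hand": 45, "x": 0, "y": 0, "z": 0.07, "wx": 0, "wy": 0, "wz": 0}, {"hand": 45, "x": 0, "y": 0, "z": 0, "wx": 0, "wy": 0, "wz": 0}])

```text
time_s: 7.95
position: [0.4349, 0.2506, 0.0134]
tcp_rot: [[0.994, 0.11, 0.0], [0.11, -0.994, 0.0], [0.0, -0.0, -1.0]]
force: [0.2, 0.4, -0.4]
opening: 0.598
```

>>> move_arm(moves=[{"hand": 60, "x": 0, "y": 0, "z": 0, "wx": 0, "wy": 0, "wz": 0}, {"hand": 60, "x": 0, "y": 0, "z": 0, "wx": 0, "wy": 0, "wz": 0}, {"hand": 60, "x": 0, "y": 0, "z": 0, "wx": 0, "wy": 0, "wz": 0}, {"hand": 60, "x": 0, "y": 0, "z": -0.5, "wx": 0, "wy": 0, "wz": 0}, {"hand": 60, "x": 0, "y": 0, "z": -1, "wx": 0, "wy": 0, "wz": 0}, {"hand": 60, "x": 0, "y": 0, "z": -1, "wx": 0, "wy": 0, "wz": 0}, {"hand": 87, "x": 0, "y": 0, "z": -1, "wx": 0, "wy": 0, "wz": 0}, {"hand": 87, "x": 0, "y": 0, "z": -1, "wx": 0, "wy": 0, "wz": 8.5}, {"hand": 87, "x": 0, "y": 0, "z": -1, "wx": 0, "wy": 0, "wz": 8.5}])

```text
time_s: 8.85
position: [0.4347, 0.2505, 0.1528]
tcp_rot: [[0.981, -0.192, 0.001], [-0.192, -0.981, 0.0], [0.001, -0.0, -1.0]]
force: [0.3, 1.0, -0.5]
opening: 0.881
```

```bash
python3 -c "
from h import *
go([.581,-.051,.008],-11.1)
from rig import vision
c=vision.capture('scene'); cv2.imwrite('pics/s3.png',c['image'][150:350,150:450,::-1].repeat(2,0).repeat(2,1))"
```

```text
t 8.85 pos [0.4347 0.2505 0.1528] psi -11.06 zax [ 7.e-04  2.e-04 -1.e+00] F [ 0.32  0.96 -0.46] open 76.7
turn wz 0.04 x 8.066 y 10.708 z 5.791
```

View pics/s3.png

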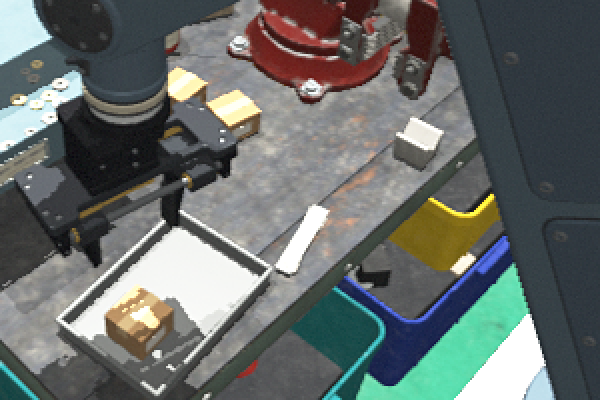

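Carton A sits flat in the tray, at (140,320) in the crop. Now to carton B.

>>> move_arm(moves=[{"hand": 87, "x": 0.4, "y": 0.5, "z": 0, "wx": 0, "wy": 0, "wz": 0}, {"hand": 87, "x": 0.73, "y": 1, "z": 0, "wx": 0, "wy": 0, "wz": 0}, {"hand": 87, "x": 0.73, "y": 1, "z": 0, "wx": 0, "wy": 0, "wz": 0}, {"hand": 87, "x": 0.73, "y": 1, "z": 0, "wx": 0, "wy": 0, "wz": 0}, {"hand": 87, "x": 0.73, "y": 1, "z": 0, "wx": 0, "wy": 0, "wz": 0}, {"hand": 87, "x": 0.73, "y": 1, "z": 0, "wx": 0, "wy": 0, "wz": 0}, {"hand": 87, "x": 0.73, "y": 1, "z": 0, "wx": 0, "wy": 0, "wz": 0}, {"hand": 87, "x": 0.73, "y": 1, "z": 0, "wx": 0, "wy": 0, "wz": 0}, {"hand": 87, "x": 0.73, "y": 1, "z": 0, "wx": 0, "wy": 0, "wz": 0}, {"hand": 87, "x": 0.73, "y": 1, "z": 0, "wx": 0, "wy": 0, "wz": 0}, {"hand": 87, "x": 0.73, "y": 0.9, "z": 0, "wx": 0, "wy": 0, "wz": 0}, {"hand": 87, "x": 0.37, "y": 0.3, "z": 1, "wx": 0, "wy": 0, "wz": 0}, {"hand": 87, "x": 0, "y": 0, "z": 1, "wx": 0, "wy": 0, "wz": 0}, {"hand": 87, "x": 0, "y": 0, "z": 1, "wx": 0, "wy": 0, "wz": 0}, {"hand": 87, "x": 0, "y": 0, "z": 0, "wx": 0, "wy": 0, "wz": 0}])

```text
time_s: 10.4
position: [0.5806, -0.0492, 0.0732]
tcp_rot: [[0.983, -0.185, -0.007], [-0.185, -0.983, 0.002], [-0.007, -0.001, -1.0]]
force: [0.1, 0.3, -0.2]
opening: 1.003
```

```bash
python3 -c "
from h import *
go([.581,-.051,.008],-11.1)
from rig import vision
c=vision.capture('wrist'); cv2.imwrite('pics/w2.png',c['image'][:,:,::-1])"
```

```text
t 10.4 pos [ 0.5806 -0.0492  0.0732] psi -10.69 zax [-0.0071  0.002  -1.    ] F [ 0.12  0.34 -0.19] open 87.2
turn wz 0.41 x 0.031 y 0.066 z 2.608
```

View pics/w2.png

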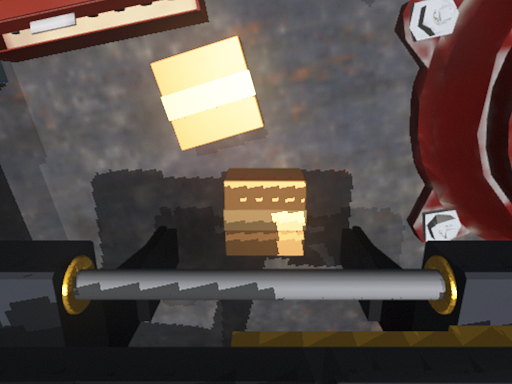

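>>> move_arm(moves=[{"hand": 87, "x": 0, "y": 0.07, "z": 0.9, "wx": 0, "wy": 0, "wz": 0}, {"hand": 87, "x": 0, "y": 0, "z": 0.9, "wx": 0, "wy": 0, "wz": 0}, {"hand": 87, "x": 0, "y": 0, "z": 0.6, "wx": 0, "wy": 0, "wz": 0}, {"hand": 87, "x": 0, "y": 0, "z": 0.2, "wx": 0, "wy": 0, "wz": 0}, {"hand": 45, "x": 0, "y": 0, "z": 0, "wx": 0, "wy": 0, "wz": 0}, {"hand": 45, "x": 0, "y": 0, "z": 0, "wx": 0, "wy": 0, "wz": 0}, {"hand": 45, "x": 0, "y": 0, "z": 0, "wx": 0, "wy": 0, "wz": 0}, {"hand": 45, "x": 0, "y": 0, "z": 0, "wx": 0, "wy": 0, "wz": 0}, {"hand": 45, "x": 0, "y": 0, "z": 0, "wx": 0, "wy": 0, "wz": 0}, {"hand": 45, "x": 0, "y": 0, "z": 0, "wx": 0, "wy": 0, "wz": 0}, {"hand": 45, "x": 0, "y": 0, "z": 0, "wx": 0, "wy": 0, "wz": 0}, {"hand": 45, "x": 0, "y": 0, "z": 0, "wx": 0, "wy": 0, "wz": 0}])

```text
time_s: 11.65
position: [0.5835, -0.052, 0.0114]
tcp_rot: [[0.983, -0.185, 0.001], [-0.185, -0.983, -0.001], [0.001, 0.001, -1.0]]
force: [-1.2, -3.1, 5.2]
opening: 0.597
```

>>> move_arm(moves=[{"hand": 45, "x": 0, "y": 0, "z": -0.3, "wx": 0, "wy": 0, "wz": 0}, {"hand": 45, "x": 0, "y": 0, "z": -0.7, "wx": 0, "wy": 0, "wz": 0}, {"hand": 45, "x": 0, "y": 0, "z": -1, "wx": 0, "wy": 0, "wz": 0}, {"hand": 45, "x": 0, "y": 0, "z": -0.6, "wx": 0, "wy": 0, "wz": 0}, {"hand": 45, "x": 0, "y": 0, "z": 0, "wx": 0, "wy": 0, "wz": 0}, {"hand": 45, "x": 0, "y": 0, "z": 0, "wx": 0, "wy": 0, "wz": 0}, {"hand": 45, "x": 0, "y": 0, "z": 0, "wx": 0, "wy": 0, "wz": 0}, {"hand": 45, "x": 0, "y": 0, "z": 0, "wx": 0, "wy": 0, "wz": 0}])

```text
time_s: 12.45
position: [0.5821, -0.0511, 0.0745]
tcp_rot: [[0.983, -0.186, -0.003], [-0.186, -0.983, 0.001], [-0.003, -0.0, -1.0]]
force: [-0.7, 0.0, -4.4]
opening: 0.592
```

```bash
python3 -c "
from h import *
go([.6471,.2644,.2],-1.3)
from rig import vision
for i in range(2):
  c=vision.capture('side');go([.6471,.2644,.2],-1.3)
cv2.imwrite('pics/s4.png',c['image'][120:320,120:420,::-1].repeat(2,0).repeat(2,1))"
```

```text
t 12.45 pos [ 0.5821 -0.0511  0.0745] psi -10.71 zax [-2.7e-03  9.0e-04 -1.0e+00] F [-0.68  0.02 -4.4 ] open 51.5
turn wz -9.41 x 2.314 y -12.674 z -5.021
t 12.5 pos [ 0.5823 -0.0512  0.0747] psi -10.71 zax [-2.3e-03  8.0e-04 -1.0e+00] F [-0.45 -0.1  -4.33] open 51.8
turn wz -9.41 x 2.306 y -12.678 z -5.014
t 12.55 pos [ 0.5825 -0.0513  0.0748] psi -10.71 zax [-1.8e-03  6.0e-04 -1.0e+00] F [-0.55  0.63 -4.  ] open 51.7
turn wz -9.41 x 2.298 y -12.682 z -5.007
```

View pics/s4.png

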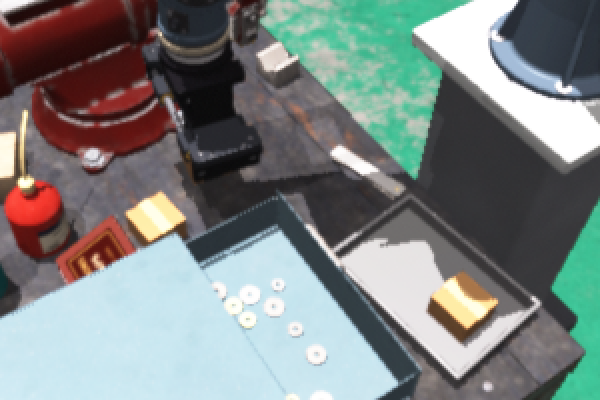

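B reads about -4.3 N, so it holds a gear and goes to the drawer's left slot. I'll raise it above 0.23 m, then cross.

>>> move_arm(moves=[{"hand": 45, "x": 0, "y": 0, "z": -0.5, "wx": 0, "wy": 0, "wz": 0}, {"hand": 45, "x": 0, "y": 0, "z": -1, "wx": 0, "wy": 0, "wz": -4.7}, {"hand": 45, "x": 0, "y": 0, "z": -1, "wx": 0, "wy": 0, "wz": -4.7}, {"hand": 45, "x": 0, "y": 0, "z": -1, "wx": 0, "wy": 0, "wz": 0}, {"hand": 45, "x": 0, "y": 0, "z": -1, "wx": 0, "wy": 0, "wz": 0}, {"hand": 45, "x": 0, "y": 0, "z": -1, "wx": 0, "wy": 0, "wz": 0}, {"hand": 45, "x": 0, "y": -0.2, "z": -0.8, "wx": 0, "wy": 0, "wz": 0}, {"hand": 45, "x": 0, "y": -0.6, "z": -0.4, "wx": 0, "wy": 0, "wz": 0}, {"hand": 45, "x": 0.2, "y": -1, "z": 0, "wx": 0, "wy": 0, "wz": 0}, {"hand": 45, "x": 0.25, "y": -1, "z": 0, "wx": 0, "wy": 0, "wz": 0}, {"hand": 45, "x": 0.25, "y": -1, "z": 0, "wx": 0, "wy": 0, "wz": 0}, {"hand": 45, "x": 0.25, "y": -1, "z": 0, "wx": 0, "wy": 0, "wz": 0}, {"hand": 45, "x": 0.25, "y": -1, "z": 0, "wx": 0, "wy": 0, "wz": 0}, {"hand": 45, "x": 0.25, "y": -1, "z": 0, "wx": 0, "wy": 0, "wz": 0}, {"hand": 45, "x": 0.25, "y": -1, "z": 0, "wx": 0, "wy": 0, "wz": 0}, {"hand": 45, "x": 0.25, "y": -1, "z": 0, "wx": 0, "wy": 0, "wz": 0}, {"hand": 45, "x": 0.25, "y": -1, "z": 0, "wx": 0, "wy": 0, "wz": 0}, {"hand": 45, "x": 0.2, "y": -1, "z": 0, "wx": 0, "wy": 0, "wz": 0}, {"hand": 45, "x": 0, "y": -0.8, "z": 0, "wx": 0, "wy": 0, "wz": 0}, {"hand": 45, "x": 0, "y": -0.4, "z": 0, "wx": 0, "wy": 0, "wz": 0}])

```text
time_s: 14.55
position: [0.6486, 0.2497, 0.2426]
tcp_rot: [[1.0, -0.021, -0.002], [-0.021, -1.0, 0.0], [-0.002, -0.0, -1.0]]
force: [-0.3, -0.2, -4.6]
opening: 0.596
```

```bash
python3 -c "
from h import *
from rig import vision
c=vision.capture('side')
cv2.imwrite('pics/s5.png',c['image'][120:320,120:420,::-1].repeat(2,0).repeat(2,1))
c=vision.capture('wrist')
cv2.imwrite('pics/w5.png',c['image'][:,:,::-1])
go([.6497,.2644,.1425],-1.3)
"
```

```text
t 14.65 pos [0.6489 0.2487 0.2428] psi -1.18 zax [-1.4e-03 -1.0e-04 -1.0e+00] F [-0.82 -0.54 -3.88] open 51.8
turn wz 0.12 x 0.019 y -0.627 z 4.013
```

View pics/s5.png

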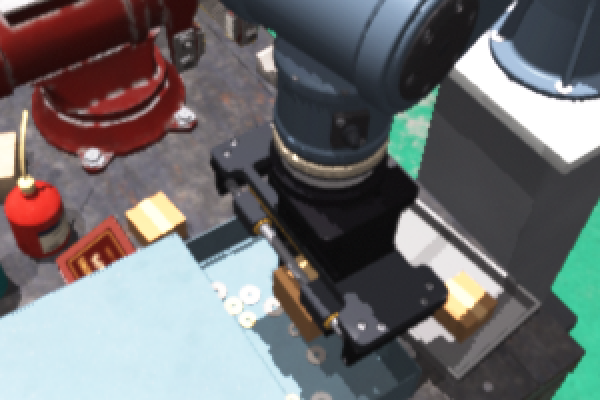

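View pics/w5.png

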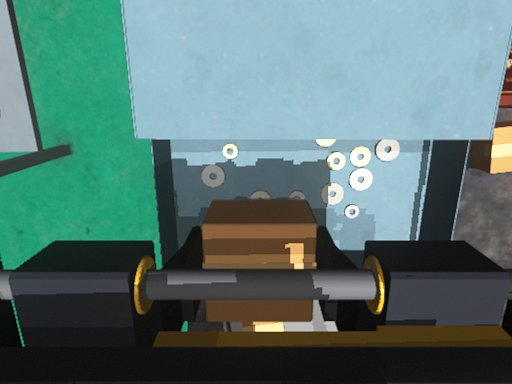

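The carton hangs level over the drawer, with the chest top's front edge at wrist row 138. I'll shift it left and lower it.

>>> move_arm(moves=[{"hand": 45, "x": 0, "y": -0.4, "z": 0, "wx": 0, "wy": 0, "wz": 0}, {"hand": 45, "x": 0, "y": -0.22, "z": 0, "wx": 0, "wy": 0, "wz": 0}, {"hand": 45, "x": 0, "y": 0, "z": 0.5, "wx": 0, "wy": 0, "wz": 0}, {"hand": 45, "x": 0, "y": 0, "z": 0.9, "wx": 0, "wy": 0, "wz": 0}, {"hand": 45, "x": 0, "y": 0, "z": 0.9, "wx": 0, "wy": 0, "wz": 0}, {"hand": 45, "x": 0, "y": 0, "z": 0.7, "wx": 0, "wy": 0, "wz": 0}, {"hand": 45, "x": 0, "y": 0, "z": 0.4, "wx": 0, "wy": 0, "wz": 0}, {"hand": 45, "x": 0, "y": 0, "z": 0.2, "wx": 0, "wy": 0, "wz": 0}, {"hand": 45, "x": 0, "y": 0, "z": 0, "wx": 0, "wy": 0, "wz": 0}, {"hand": 45, "x": 0, "y": 0, "z": 0, "wx": 0, "wy": 0, "wz": 0}])

```text
time_s: 15.65
position: [0.6511, 0.2626, 0.1542]
tcp_rot: [[1.0, -0.023, 0.002], [-0.023, -1.0, 0.0], [0.002, -0.0, -1.0]]
force: [-0.3, -0.3, -3.8]
opening: 0.597
```

```bash
python3 -c "
from h import *
go([.6497,.2644,.1425],-1.3)
"
```

```text
t 15.65 pos [0.6511 0.2626 0.1542] psi -1.32 zax [ 1.9e-03  4.0e-04 -1.0e+00] F [-0.31 -0.34 -3.77] open 52.0
turn wz -0.02 x -0.057 y -0.069 z 0.469
```

>>> move_arm(moves=[{"hand": 45, "x": 0, "y": -0.05, "z": 0.2, "wx": 0, "wy": 0, "wz": 0}, {"hand": 45, "x": 0, "y": 0, "z": 0.15, "wx": 0, "wy": 0, "wz": 0}, {"hand": 45, "x": 0, "y": 0, "z": 0, "wx": 0, "wy": 0, "wz": 0}, {"hand": 45, "x": 0, "y": 0, "z": 0, "wx": 0, "wy": 0, "wz": 0}])

```text
time_s: 16.05
position: [0.6502, 0.2639, 0.1445]
tcp_rot: [[1.0, -0.023, -0.0], [-0.023, -1.0, -0.0], [-0.0, 0.0, -1.0]]
force: [-0.4, 0.1, -3.6]
opening: 0.591
```

>>> move_arm(moves=[{"hand": 45, "x": 0, "y": 0, "z": 0.06, "wx": 0, "wy": 0, "wz": 0}, {"hand": 45, "x": 0, "y": 0, "z": 0, "wx": 0, "wy": 0, "wz": 0}])

```text
time_s: 16.25
position: [0.6503, 0.2638, 0.143]
tcp_rot: [[1.0, -0.023, -0.0], [-0.023, -1.0, -0.0], [-0.0, 0.0, -1.0]]
force: [0.8, -1.8, -4.3]
opening: 0.596
```

>>> move_arm(moves=[{"hand": 45, "x": 0, "y": 0, "z": 0.06, "wx": 0, "wy": 0, "wz": 0}, {"hand": 45, "x": 0, "y": 0, "z": 0, "wx": 0, "wy": 0, "wz": 0}])

```text
time_s: 16.45
position: [0.6506, 0.2639, 0.1419]
tcp_rot: [[1.0, -0.023, 0.001], [-0.023, -1.0, 0.0], [0.001, -0.0, -1.0]]
force: [-0.3, 0.3, -2.5]
opening: 0.595
```

>>> move_arm(moves=[{"hand": 45, "x": 0, "y": 0, "z": 0.04, "wx": 0, "wy": 0, "wz": 0}, {"hand": 45, "x": 0, "y": 0, "z": 0, "wx": 0, "wy": 0, "wz": 0}])

```text
time_s: 16.65
position: [0.6508, 0.2639, 0.1418]
tcp_rot: [[1.0, -0.023, 0.002], [-0.023, -1.0, 0.0], [0.002, -0.0, -1.0]]
force: [-1.6, -0.7, 3.1]
opening: 0.593
```

Contact with the drawer floor (the force changed sign), so I'll release and lift.

>>> move_arm(moves=[{"hand": 62, "x": 0, "y": 0, "z": 0, "wx": 0, "wy": 0, "wz": 0}, {"hand": 62, "x": 0, "y": 0, "z": 0, "wx": 0, "wy": 0, "wz": 0}, {"hand": 62, "x": 0, "y": 0, "z": 0, "wx": 0, "wy": 0, "wz": 0}, {"hand": 62, "x": 0, "y": 0, "z": -0.4, "wx": 0, "wy": 0, "wz": 0}, {"hand": 62, "x": 0, "y": 0, "z": -1, "wx": 0, "wy": 0, "wz": 0}, {"hand": 62, "x": 0, "y": 0, "z": -1, "wx": 0, "wy": 0, "wz": 0}, {"hand": 62, "x": 0, "y": 0, "z": -1, "wx": 0, "wy": 0, "wz": 0}, {"hand": 87, "x": 0, "y": 0.3, "z": -0.3, "wx": 0, "wy": 0, "wz": 0}])

```text
time_s: 17.45
position: [0.6521, 0.2575, 0.2372]
tcp_rot: [[1.0, -0.022, 0.007], [-0.022, -1.0, 0.002], [0.007, -0.002, -1.0]]
force: [0.0, -1.1, 1.0]
opening: 0.745
```

```bash
python3 -c "
from h import *
from rig import vision
c=vision.capture('side')
cv2.imwrite('pics/s6.png',c['image'][120:320,120:420,::-1].repeat(2,0).repeat(2,1))
c=vision.capture('wrist')
cv2.imwrite('pics/w6.png',c['image'][:,:,::-1])
go([.662,-.033,.008],5.5)
"
```

```text
t 17.55 pos [0.6511 0.2555 0.235 ] psi -1.35 zax [ 3.6e-03  2.0e-04 -1.0e+00] F [-0.44  0.51 -0.16] open 71.1
turn wz -6.85 x -0.672 y 11.528 z 9.08
```

View pics/s6.png

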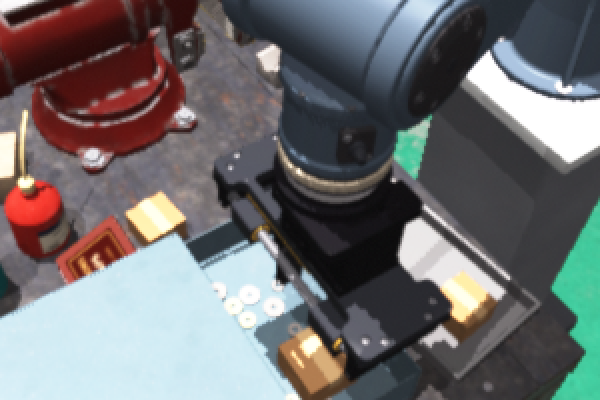

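View pics/w6.png

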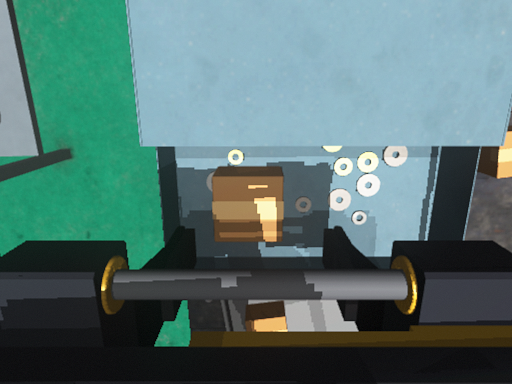

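Carton B sits flat and square in the left of the drawer (wrist view 213–283, 168–240). Now to carton C.

>>> move_arm(moves=[{"hand": 87, "x": 0, "y": 0, "z": 0, "wx": 0, "wy": 0, "wz": -3.4}, {"hand": 87, "x": 0, "y": 0, "z": 0, "wx": 0, "wy": 0, "wz": -3.45}, {"hand": 87, "x": 0, "y": 0.5, "z": 0, "wx": 0, "wy": 0, "wz": 0}, {"hand": 87, "x": -0.06, "y": 1, "z": 0, "wx": 0, "wy": 0, "wz": 0}, {"hand": 87, "x": -0.06, "y": 1, "z": 0, "wx": 0, "wy": 0, "wz": 0}, {"hand": 87, "x": -0.06, "y": 1, "z": 0, "wx": 0, "wy": 0, "wz": 0}, {"hand": 87, "x": -0.06, "y": 1, "z": 0, "wx": 0, "wy": 0, "wz": 0}, {"hand": 87, "x": -0.06, "y": 1, "z": 0, "wx": 0, "wy": 0, "wz": 0}, {"hand": 87, "x": -0.06, "y": 1, "z": 0, "wx": 0, "wy": 0, "wz": 0}, {"hand": 87, "x": -0.06, "y": 1, "z": 0, "wx": 0, "wy": 0, "wz": 0}, {"hand": 87, "x": -0.06, "y": 1, "z": 0, "wx": 0, "wy": 0, "wz": 0}, {"hand": 87, "x": -0.06, "y": 1, "z": 0, "wx": 0, "wy": 0, "wz": 0}, {"hand": 87, "x": -0.06, "y": 1, "z": 0, "wx": 0, "wy": 0, "wz": 0}, {"hand": 87, "x": -0.07, "y": 0.8, "z": 0.5, "wx": 0, "wy": 0, "wz": 0}, {"hand": 87, "x": 0, "y": 0.23, "z": 1, "wx": 0, "wy": 0, "wz": 0}, {"hand": 87, "x": 0, "y": 0, "z": 1, "wx": 0, "wy": 0, "wz": 0}, {"hand": 87, "x": 0, "y": 0, "z": 1, "wx": 0, "wy": 0, "wz": 0}, {"hand": 87, "x": 0, "y": 0, "z": 1, "wx": 0, "wy": 0, "wz": 0}, {"hand": 87, "x": 0, "y": 0, "z": 1, "wx": 0, "wy": 0, "wz": 0}, {"hand": 87, "x": 0, "y": 0, "z": 0.8, "wx": 0, "wy": 0, "wz": 0}])

```text
time_s: 19.55
position: [0.6595, -0.033, 0.0729]
tcp_rot: [[0.996, 0.094, -0.004], [0.094, -0.996, 0.0], [-0.004, -0.001, -1.0]]
force: [0.5, -0.9, -1.0]
opening: 0.999
```

```bash
python3 -c "
from h import *
from rig import vision
c=vision.capture('wrist')
cv2.imwrite('pics/w7.png',c['image'][:,:,::-1])
go([.662,-.033,.008],5.5)
"
```

```text
t 19.6 pos [ 0.6573 -0.0326  0.0696] psi 5.41 zax [-0.0095  0.0017 -1.    ] F [-0.52  0.09 -2.51] open 87.4
turn wz -0.09 x 0.186 y 0.033 z 2.463
```

View pics/w7.png

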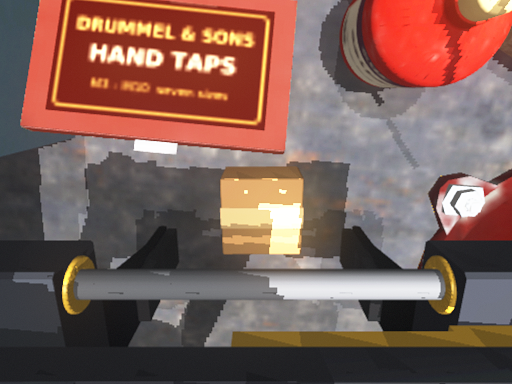

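The carton is centred (col 262), with the red box well ahead of the fingers. I'll descend and grip.

>>> move_arm(moves=[{"hand": 87, "x": 0.05, "y": 0.03, "z": 0.9, "wx": 0, "wy": 0, "wz": 0}, {"hand": 87, "x": 0, "y": 0, "z": 0.8, "wx": 0, "wy": 0, "wz": 0}, {"hand": 87, "x": 0, "y": 0, "z": 0.5, "wx": 0, "wy": 0, "wz": 0}, {"hand": 87, "x": 0, "y": 0, "z": 0.1, "wx": 0, "wy": 0, "wz": 0}, {"hand": 45, "x": 0, "y": 0, "z": 0, "wx": 0, "wy": 0, "wz": 0}, {"hand": 45, "x": 0, "y": 0, "z": 0, "wx": 0, "wy": 0, "wz": 0}, {"hand": 45, "x": 0, "y": 0, "z": 0, "wx": 0, "wy": 0, "wz": 0}, {"hand": 45, "x": 0, "y": 0, "z": 0, "wx": 0, "wy": 0, "wz": 0}, {"hand": 45, "x": 0, "y": 0, "z": 0, "wx": 0, "wy": 0, "wz": 0}, {"hand": 45, "x": 0, "y": 0, "z": 0, "wx": 0, "wy": 0, "wz": 0}, {"hand": 45, "x": 0, "y": 0, "z": 0, "wx": 0, "wy": 0, "wz": 0}, {"hand": 45, "x": 0, "y": 0, "z": 0, "wx": 0, "wy": 0, "wz": 0}])

```text
time_s: 20.8
position: [0.6631, -0.0333, 0.0187]
tcp_rot: [[0.995, 0.097, 0.001], [0.097, -0.995, -0.001], [0.001, 0.001, -1.0]]
force: [0.7, -1.7, 4.8]
opening: 0.593
```

>>> move_arm(moves=[{"hand": 45, "x": 0, "y": 0, "z": -0.3, "wx": 0, "wy": 0, "wz": 0}, {"hand": 45, "x": 0, "y": 0, "z": -0.7, "wx": 0, "wy": 0, "wz": 0}, {"hand": 45, "x": 0, "y": 0, "z": -1, "wx": 0, "wy": 0, "wz": 0}, {"hand": 45, "x": 0, "y": 0, "z": -0.6, "wx": 0, "wy": 0, "wz": 0}, {"hand": 45, "x": 0, "y": 0, "z": 0, "wx": 0, "wy": 0, "wz": 0}, {"hand": 45, "x": 0, "y": 0, "z": 0, "wx": 0, "wy": 0, "wz": 0}, {"hand": 45, "x": 0, "y": 0, "z": 0, "wx": 0, "wy": 0, "wz": 0}, {"hand": 45, "x": 0, "y": 0, "z": 0, "wx": 0, "wy": 0, "wz": 0}])

```text
time_s: 21.6
position: [0.6616, -0.0326, 0.0817]
tcp_rot: [[0.995, 0.097, -0.003], [0.097, -0.995, 0.001], [-0.003, -0.001, -1.0]]
force: [-0.2, -0.5, -3.9]
opening: 0.593
```

```bash
python3 -c "
from h import *
go([.645,.1685,.24],-1.3)
from rig import vision
for i in range(2):
  c=vision.capture('side');go([.645,.1685,.24],-1.3)
go([.4414,.1607,.24],6.3)
cv2.imwrite('pics/s8.png',c['image'][120:320,120:420,::-1].repeat(2,0).repeat(2,1))"
```

```text
t 21.6 pos [ 0.6616 -0.0326  0.0817] psi 5.54 zax [-2.7e-03  6.0e-04 -1.0e+00] F [-0.16 -0.53 -3.85] open 51.6
turn wz 6.84 x -0.845 y -8.025 z -6.333
t 21.65 pos [ 0.6618 -0.0326  0.0818] psi 5.54 zax [-2.3e-03  6.0e-04 -1.0e+00] F [-0.18  0.66 -3.6 ] open 51.8
turn wz 6.84 x -0.853 y -8.027 z -6.328
t 21.7 pos [ 0.662  -0.0326  0.082 ] psi 5.54 zax [-2.e-03  5.e-04 -1.e+00] F [ 0.14 -0.29 -3.41] open 52.0
turn wz 6.84 x -0.861 y -8.027 z -6.322
t 21.7 pos [ 0.662  -0.0326  0.082 ] psi 5.54 zax [-2.e-03  5.e-04 -1.e+00] F [ 0.14 -0.29 -3.41] open 52.0
turn wz -0.76 x -7.921 y -8.654 z -6.322
```

View pics/s8.png

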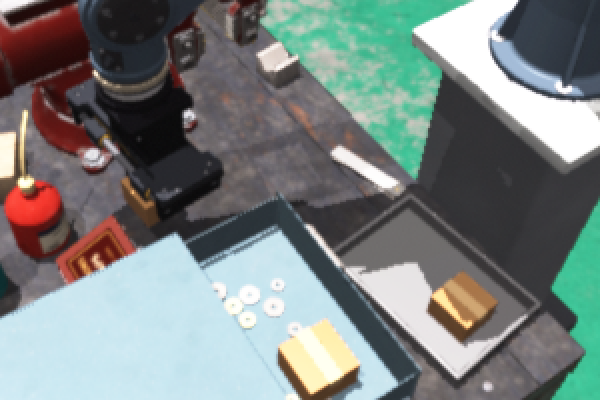

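C reads about -3.6 N, so it holds a gear too. The grip is high (tip at 18.7 mm), so I'll set it back down and grip lower.

>>> move_arm(moves=[{"hand": 45, "x": 0, "y": 0, "z": 0.5, "wx": 0, "wy": 0, "wz": 0}, {"hand": 45, "x": 0, "y": 0, "z": 0.9, "wx": 0, "wy": 0, "wz": 0}, {"hand": 45, "x": 0, "y": 0, "z": 0.7, "wx": 0, "wy": 0, "wz": 0}, {"hand": 45, "x": 0, "y": 0, "z": 0.3, "wx": 0, "wy": 0, "wz": 0}, {"hand": 45, "x": 0, "y": 0, "z": 0.1, "wx": 0, "wy": 0, "wz": 0}, {"hand": 45, "x": 0, "y": 0, "z": 0, "wx": 0, "wy": 0, "wz": 0}, {"hand": 45, "x": 0, "y": 0, "z": 0, "wx": 0, "wy": 0, "wz": 0}])

```text
time_s: 22.4
position: [0.6636, -0.033, 0.0213]
tcp_rot: [[0.995, 0.097, 0.002], [0.097, -0.995, -0.0], [0.002, 0.001, -1.0]]
force: [0.3, 0.7, -3.7]
opening: 0.59
```

>>> move_arm(moves=[{"hand": 45, "x": 0, "y": 0, "z": 0.06, "wx": 0, "wy": 0, "wz": 0}, {"hand": 45, "x": 0, "y": 0, "z": 0.06, "wx": 0, "wy": 0, "wz": 0}, {"hand": 45, "x": 0, "y": 0, "z": 0, "wx": 0, "wy": 0, "wz": 0}, {"hand": 45, "x": 0, "y": 0, "z": 0, "wx": 0, "wy": 0, "wz": 0}])

```text
time_s: 22.8
position: [0.6634, -0.0329, 0.0187]
tcp_rot: [[0.995, 0.097, 0.002], [0.097, -0.995, -0.0], [0.002, 0.001, -1.0]]
force: [-0.4, -0.5, 3.1]
opening: 0.593
```

>>> move_arm(moves=[{"hand": 66, "x": 0, "y": 0, "z": 0, "wx": 0, "wy": 0, "wz": 0}, {"hand": 66, "x": 0, "y": 0, "z": 0, "wx": 0, "wy": 0, "wz": 0}, {"hand": 66, "x": 0, "y": 0, "z": 0, "wx": 0, "wy": 0, "wz": 0}, {"hand": 66, "x": 0, "y": 0, "z": 0.2, "wx": 0, "wy": 0, "wz": 0}, {"hand": 66, "x": 0, "y": 0, "z": 0.15, "wx": 0, "wy": 0, "wz": 0}, {"hand": 66, "x": 0, "y": 0, "z": 0, "wx": 0, "wy": 0, "wz": 0}, {"hand": 45, "x": 0, "y": 0, "z": 0, "wx": 0, "wy": 0, "wz": 0}, {"hand": 45, "x": 0, "y": 0, "z": 0, "wx": 0, "wy": 0, "wz": 0}, {"hand": 45, "x": 0, "y": 0, "z": 0, "wx": 0, "wy": 0, "wz": 0}, {"hand": 45, "x": 0, "y": 0, "z": 0, "wx": 0, "wy": 0, "wz": 0}, {"hand": 45, "x": 0, "y": 0, "z": 0, "wx": 0, "wy": 0, "wz": 0}])

```text
time_s: 23.9
position: [0.6627, -0.0329, 0.0089]
tcp_rot: [[0.995, 0.097, 0.0], [0.097, -0.995, -0.0], [0.0, 0.0, -1.0]]
force: [0.0, 0.1, 0.3]
opening: 0.593
```

>>> move_arm(moves=[{"hand": 45, "x": 0, "y": 0, "z": -0.4, "wx": 0, "wy": 0, "wz": 0}, {"hand": 45, "x": 0, "y": 0, "z": -0.8, "wx": 0, "wy": 0, "wz": 0}, {"hand": 45, "x": 0, "y": 0, "z": -1, "wx": 0, "wy": 0, "wz": 3.4}, {"hand": 45, "x": 0, "y": 0, "z": -1, "wx": 0, "wy": 0, "wz": 3.45}, {"hand": 45, "x": 0, "y": 0, "z": -1, "wx": 0, "wy": 0, "wz": 0}, {"hand": 45, "x": 0, "y": 0, "z": -1, "wx": 0, "wy": 0, "wz": 0}, {"hand": 45, "x": 0, "y": 0, "z": -1, "wx": 0, "wy": 0, "wz": 0}, {"hand": 45, "x": 0, "y": 0, "z": -1, "wx": 0, "wy": 0, "wz": 0}, {"hand": 45, "x": 0, "y": 0, "z": -1, "wx": 0, "wy": 0, "wz": 0}, {"hand": 45, "x": 0, "y": 0, "z": -0.8, "wx": 0, "wy": 0, "wz": 0}, {"hand": 45, "x": 0, "y": -0.4, "z": -0.4, "wx": 0, "wy": 0, "wz": 0}, {"hand": 45, "x": -0.1, "y": -0.8, "z": 0, "wx": 0, "wy": 0, "wz": 0}, {"hand": 45, "x": -0.2, "y": -1, "z": 0, "wx": 0, "wy": 0, "wz": 0}, {"hand": 45, "x": -0.2, "y": -1, "z": 0, "wx": 0, "wy": 0, "wz": 0}, {"hand": 45, "x": -0.2, "y": -1, "z": 0, "wx": 0, "wy": 0, "wz": 0}, {"hand": 45, "x": -0.16, "y": -1, "z": 0, "wx": 0, "wy": 0, "wz": 0}, {"hand": 45, "x": 0, "y": -1, "z": 0, "wx": 0, "wy": 0, "wz": 0}, {"hand": 45, "x": 0, "y": -0.9, "z": 0, "wx": 0, "wy": 0, "wz": 0}, {"hand": 45, "x": 0, "y": -0.6, "z": 0, "wx": 0, "wy": 0, "wz": 0}, {"hand": 45, "x": 0, "y": -0.2, "z": 0, "wx": 0, "wy": 0, "wz": 0}])

```text
time_s: 25.9
position: [0.6441, 0.168, 0.2423]
tcp_rot: [[1.0, -0.02, -0.003], [-0.02, -1.0, 0.0], [-0.003, -0.0, -1.0]]
force: [0.1, -0.9, -3.9]
opening: 0.596
```

```bash
python3 -c "
from h import *
from rig import vision
c=vision.capture('wrist')
cv2.imwrite('pics/w9.png',c['image'][:,:,::-1])
c=vision.capture('wrist')
go([.645,.1685,.14],-1.3)"
```

```text
t 26.0 pos [0.6449 0.1661 0.2429] psi -1.21 zax [-1.8e-03 -4.0e-04 -1.0e+00] F [ 0.57 -0.99 -2.81] open 51.8
turn wz 0.09 x 0.004 y -0.095 z 4.116
```

View pics/w9.png

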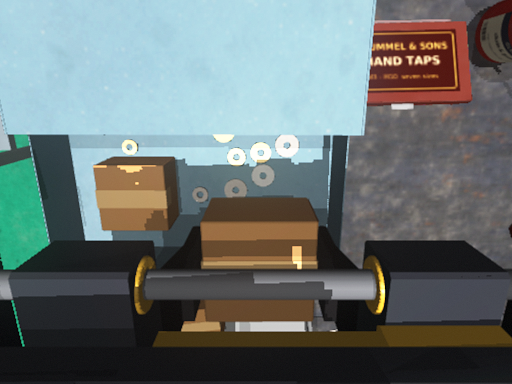

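>>> move_arm(moves=[{"hand": 45, "x": 0, "y": -0.09, "z": 0.4, "wx": 0, "wy": 0, "wz": 0}, {"hand": 45, "x": 0, "y": 0, "z": 0.8, "wx": 0, "wy": 0, "wz": 0}, {"hand": 45, "x": 0, "y": 0, "z": 0.9, "wx": 0, "wy": 0, "wz": 0}, {"hand": 45, "x": 0, "y": 0, "z": 0.8, "wx": 0, "wy": 0, "wz": 0}, {"hand": 45, "x": 0, "y": 0, "z": 0.6, "wx": 0, "wy": 0, "wz": 0}, {"hand": 45, "x": 0, "y": 0, "z": 0.3, "wx": 0, "wy": 0, "wz": 0}, {"hand": 45, "x": 0, "y": 0, "z": 0.1, "wx": 0, "wy": 0, "wz": 0}, {"hand": 45, "x": 0, "y": 0, "z": 0, "wx": 0, "wy": 0, "wz": 0}, {"hand": 45, "x": 0, "y": 0, "z": 0, "wx": 0, "wy": 0, "wz": 0}])

```text
time_s: 26.9
position: [0.6466, 0.1674, 0.1474]
tcp_rot: [[1.0, -0.023, 0.002], [-0.023, -1.0, 0.0], [0.002, -0.0, -1.0]]
force: [-0.7, -1.2, -3.1]
opening: 0.59
```

>>> move_arm(moves=[{"hand": 45, "x": 0, "y": 0, "z": 0.06, "wx": 0, "wy": 0, "wz": 0}, {"hand": 45, "x": 0, "y": 0, "z": 0, "wx": 0, "wy": 0, "wz": 0}])

```text
time_s: 27.1
position: [0.6459, 0.1675, 0.1454]
tcp_rot: [[1.0, -0.023, 0.001], [-0.023, -1.0, 0.0], [0.001, -0.0, -1.0]]
force: [-0.3, -0.0, -4.1]
opening: 0.596
```

>>> move_arm(moves=[{"hand": 45, "x": 0, "y": 0, "z": 0.1, "wx": 0, "wy": 0, "wz": 0}, {"hand": 45, "x": 0, "y": 0, "z": 0.06, "wx": 0, "wy": 0, "wz": 0}, {"hand": 45, "x": 0, "y": 0, "z": 0, "wx": 0, "wy": 0, "wz": 0}, {"hand": 45, "x": 0, "y": 0, "z": 0, "wx": 0, "wy": 0, "wz": 0}])

```text
time_s: 27.5
position: [0.6456, 0.1674, 0.1407]
tcp_rot: [[1.0, -0.023, -0.0], [-0.023, -1.0, -0.0], [-0.0, 0.0, -1.0]]
force: [-0.5, 0.2, -3.2]
opening: 0.593
```

>>> move_arm(moves=[{"hand": 45, "x": 0, "y": 0, "z": 0.06, "wx": 0, "wy": 0, "wz": 0}, {"hand": 45, "x": 0, "y": 0, "z": 0, "wx": 0, "wy": 0, "wz": 0}])

```text
time_s: 27.7
position: [0.6458, 0.1674, 0.1393]
tcp_rot: [[1.0, -0.023, 0.0], [-0.023, -1.0, 0.0], [0.0, -0.0, -1.0]]
force: [0.5, 0.6, -3.7]
opening: 0.595
```

>>> move_arm(moves=[{"hand": 45, "x": 0, "y": 0, "z": 0.05, "wx": 0, "wy": 0, "wz": 0}, {"hand": 45, "x": 0, "y": 0, "z": 0, "wx": 0, "wy": 0, "wz": 0}])

```text
time_s: 27.9
position: [0.6463, 0.1674, 0.1393]
tcp_rot: [[1.0, -0.023, 0.002], [-0.023, -1.0, 0.0], [0.002, -0.0, -1.0]]
force: [-1.6, 0.1, 3.7]
opening: 0.594
```

Set down. Release, lift, close the fingers and move in front of the drawer.

>>> move_arm(moves=[{"hand": 62, "x": 0, "y": 0, "z": 0, "wx": 0, "wy": 0, "wz": 0}, {"hand": 62, "x": 0, "y": 0, "z": 0, "wx": 0, "wy": 0, "wz": 0}, {"hand": 62, "x": 0, "y": 0, "z": 0, "wx": 0, "wy": 0, "wz": 0}, {"hand": 62, "x": 0, "y": 0, "z": -0.4, "wx": 0, "wy": 0, "wz": 0}, {"hand": 62, "x": 0, "y": 0, "z": -1, "wx": 0, "wy": 0, "wz": 0}, {"hand": 62, "x": 0, "y": 0, "z": -1, "wx": 0, "wy": 0, "wz": 0}, {"hand": 62, "x": 0, "y": 0, "z": -1, "wx": 0, "wy": 0, "wz": 0}, {"hand": 0, "x": 0, "y": 0, "z": -1, "wx": 0, "wy": 0, "wz": 0}, {"hand": 0, "x": -0.8, "y": -0.5, "z": 0, "wx": 0, "wy": 0, "wz": 0}, {"hand": 0, "x": -1, "y": -0.6, "z": 0, "wx": 0, "wy": 0, "wz": 0}, {"hand": 0, "x": -1, "y": -0.6, "z": 0, "wx": 0, "wy": 0, "wz": 0}, {"hand": 0, "x": -1, "y": -0.6, "z": 0, "wx": 0, "wy": 0, "wz": 0}, {"hand": 0, "x": -0.7, "y": -0.5, "z": 0, "wx": 0, "wy": 0, "wz": 0}, {"hand": 0, "x": 0, "y": 0, "z": 0, "wx": 0, "wy": 0, "wz": 0}])

```text
time_s: 29.3
position: [0.5325, 0.2416, 0.2487]
tcp_rot: [[1.0, -0.02, -0.001], [-0.02, -1.0, 0.0], [-0.001, -0.0, -1.0]]
force: [0.5, 0.2, 0.6]
opening: 0.156
```

```bash
python3 -c "
from h import *
from rig import vision
c=vision.capture('side')
cv2.imwrite('pics/s10.png',c['image'][120:320,120:420,::-1].repeat(2,0).repeat(2,1))
P,m=cloud(c)
a=np.deg2rad(-1.3); R=np.array([[np.cos(a),-np.sin(a)],[np.sin(a),np.cos(a)]])
q=P.copy(); q[...,:2]=P[...,:2]@R
s=m&(abs(q[...,2]-.166)<.005)&(q[...,0]>.6)&(q[...,0]<.69)&(q[...,1]>.13)&(q[...,1]<.33)
k,l,st,ce=cv2.connectedComponentsWithStats(s.astype(np.uint8))
for i in range(1,k):
  if st[i,4]>40: print(st[i,4],[np.round(v,3) for v in cv2.minAreaRect((q[l==i][:,:2]*1000).astype(np.float32))],np.median(q[l==i][:,2]))
go([.535,.2375,.155],-1.3)"
```

```text
691 [array([642.44 , 182.554]), array([53.153, 52.473]), np.float64(89.493)] 0.1641655780163661
865 [array([643.1  , 278.668]), array([52.6  , 53.947]), np.float64(0.318)] 0.16427717639685047
t 29.35 pos [0.5344 0.2407 0.2487] psi -1.19 zax [ 1.2e-03 -1.0e-04 -1.0e+00] F [ 0.1  -0.44 -0.04] open 10.0
turn wz 0.11 x 0.026 y 0.129 z 3.749
```

View pics/s10.png

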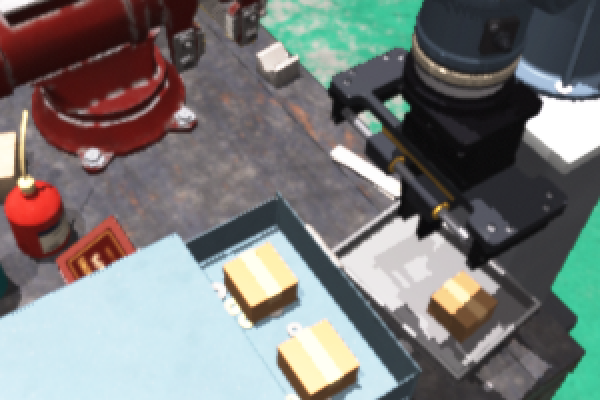

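Both gear cartons lie flat in the drawer, tops at about z = 0.164 (crop positions (260,282) and (318,360)). Next is lowering in front of the panel.

>>> move_arm(moves=[{"hand": 0, "x": 0, "y": 0.1, "z": 0.9, "wx": 0, "wy": 0, "wz": 0}, {"hand": 0, "x": 0, "y": 0, "z": 1, "wx": 0, "wy": 0, "wz": 0}, {"hand": 0, "x": 0, "y": 0, "z": 1, "wx": 0, "wy": 0, "wz": 0}, {"hand": 0, "x": 0, "y": 0, "z": 0.8, "wx": 0, "wy": 0, "wz": 0}, {"hand": 0, "x": 0.3, "y": 0, "z": 0, "wx": 0, "wy": 0, "wz": 0}, {"hand": 0, "x": 0.4, "y": 0, "z": 0, "wx": 0, "wy": 0, "wz": 0}, {"hand": 0, "x": 0.4, "y": 0, "z": 0, "wx": 0, "wy": 0, "wz": 0}, {"hand": 0, "x": 0.2, "y": 0, "z": 0, "wx": 0, "wy": 0, "wz": 0}, {"hand": 0, "x": 0.2, "y": 0, "z": 0, "wx": 0, "wy": 0, "wz": 0}, {"hand": 0, "x": 0.2, "y": 0, "z": 0, "wx": 0, "wy": 0, "wz": 0}])

```text
time_s: 30.35
position: [0.5775, 0.2365, 0.1561]
tcp_rot: [[1.0, -0.023, -0.0], [-0.023, -1.0, 0.0], [-0.0, -0.0, -1.0]]
force: [-1.3, -0.4, 0.8]
opening: 0.007
```

```bash
python3 -c "
from h import *
from rig import vision
c=vision.capture('side')
cv2.imwrite('pics/s11.png',c['image'][120:320,120:420,::-1].repeat(2,0).repeat(2,1))
go([.689,.234,.155],-1.3)"
```

```text
t 30.4 pos [0.5783 0.2364 0.156 ] psi -1.32 zax [ 1.e-03  2.e-04 -1.e+00] F [ 1.44 -0.14  0.56] open 0.5
turn wz -0.02 x 4.428 y -0.003 z 0.041
```

View pics/s11.png

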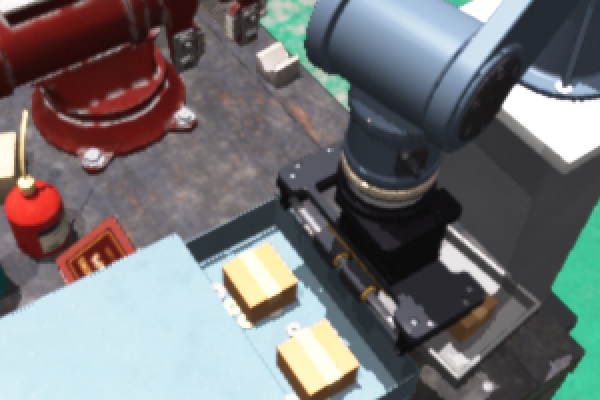

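The fingers are at the panel. I'll push gently.

>>> move_arm(moves=[{"hand": 0, "x": 0.1, "y": 0, "z": 0, "wx": 0, "wy": 0, "wz": 0}, {"hand": 0, "x": 0.2, "y": 0, "z": 0, "wx": 0, "wy": 0, "wz": 0}, {"hand": 0, "x": 0.25, "y": 0, "z": 0, "wx": 0, "wy": 0, "wz": 0}, {"hand": 0, "x": 0.25, "y": 0, "z": 0, "wx": 0, "wy": 0, "wz": 0}, {"hand": 0, "x": 0.25, "y": 0, "z": 0, "wx": 0, "wy": 0, "wz": 0}, {"hand": 0, "x": 0.25, "y": 0, "z": 0, "wx": 0, "wy": 0, "wz": 0}, {"hand": 0, "x": 0.25, "y": 0, "z": 0, "wx": 0, "wy": 0, "wz": 0}, {"hand": 0, "x": 0.25, "y": 0, "z": 0, "wx": 0, "wy": 0, "wz": 0}, {"hand": 0, "x": 0.25, "y": 0, "z": 0, "wx": 0, "wy": 0, "wz": 0}, {"hand": 0, "x": 0.25, "y": 0, "z": 0, "wx": 0, "wy": 0, "wz": 0}, {"hand": 0, "x": 0.25, "y": 0, "z": 0, "wx": 0, "wy": 0, "wz": 0}, {"hand": 0, "x": 0.25, "y": 0, "z": 0, "wx": 0, "wy": 0, "wz": 0}, {"hand": 0, "x": 0.25, "y": 0, "z": 0, "wx": 0, "wy": 0, "wz": 0}, {"hand": 0, "x": 0.25, "y": 0, "z": 0, "wx": 0, "wy": 0, "wz": 0}, {"hand": 0, "x": 0.25, "y": 0, "z": 0, "wx": 0, "wy": 0, "wz": 0}, {"hand": 0, "x": 0.2, "y": 0, "z": 0, "wx": 0, "wy": 0, "wz": 0}, {"hand": 0, "x": 0.1, "y": 0, "z": 0, "wx": 0, "wy": 0, "wz": 0}, {"hand": 0, "x": 0, "y": 0, "z": 0, "wx": 0, "wy": 0, "wz": 0}])

```text
time_s: 32.2
position: [0.6743, 0.234, 0.1555]
tcp_rot: [[1.0, -0.023, 0.001], [-0.023, -1.0, -0.0], [0.001, 0.0, -1.0]]
force: [-0.5, -0.6, 0.1]
opening: 0.005
```

```bash
python3 -c "
from h import *
go([.689,.234,.155],-1.3)"
```

```text
t 32.2 pos [0.6743 0.234  0.1555] psi -1.32 zax [ 1.4e-03 -4.0e-04 -1.0e+00] F [-0.48 -0.57  0.14] open 0.4
turn wz -0.02 x 0.586 y -0.014 z 0.021
```

>>> move_arm(moves=[{"hand": 0, "x": 0.15, "y": 0, "z": 0, "wx": 0, "wy": 0, "wz": 0}, {"hand": 0, "x": 0.15, "y": 0, "z": 0, "wx": 0, "wy": 0, "wz": 0}, {"hand": 0, "x": 0.1, "y": 0, "z": 0, "wx": 0, "wy": 0, "wz": 0}, {"hand": 0, "x": 0, "y": 0, "z": 0, "wx": 0, "wy": 0, "wz": 0}])

```text
time_s: 32.6
position: [0.6842, 0.2339, 0.1555]
tcp_rot: [[1.0, -0.023, 0.001], [-0.023, -1.0, 0.0], [0.001, -0.0, -1.0]]
force: [-0.4, -0.3, -0.3]
opening: 0.007
```

>>> move_arm(moves=[{"hand": 0, "x": 0.1, "y": 0, "z": 0, "wx": 0, "wy": 0, "wz": 0}, {"hand": 0, "x": 0, "y": 0, "z": 0, "wx": 0, "wy": 0, "wz": 0}])

```text
time_s: 32.8
position: [0.6863, 0.2339, 0.1555]
tcp_rot: [[1.0, -0.023, 0.0], [-0.023, -1.0, -0.0], [0.0, 0.0, -1.0]]
force: [0.2, -0.9, 0.5]
opening: 0.006
```

>>> move_arm(moves=[{"hand": 0, "x": 0.1, "y": 0, "z": 0, "wx": 0, "wy": 0, "wz": 0}, {"hand": 0, "x": 0, "y": 0, "z": 0, "wx": 0, "wy": 0, "wz": 0}])

```text
time_s: 33.0
position: [0.6863, 0.2339, 0.1555]
tcp_rot: [[1.0, -0.023, -0.005], [-0.023, -1.0, -0.001], [-0.005, 0.001, -1.0]]
force: [-6.3, -0.9, 3.2]
opening: 0.006
```

>>> move_arm(moves=[{"hand": 0, "x": 0.1, "y": 0, "z": 0, "wx": 0, "wy": 0, "wz": 0}, {"hand": 0, "x": 0, "y": 0, "z": 0, "wx": 0, "wy": 0, "wz": 0}])

```text
time_s: 33.2
position: [0.6863, 0.2339, 0.1554]
tcp_rot: [[1.0, -0.022, -0.011], [-0.022, -1.0, -0.001], [-0.011, 0.001, -1.0]]
force: [-10.3, -1.7, 6.1]
opening: 0.005
```

```bash
python3 -c "
from h import *
from rig import vision
c=vision.capture('scene')
cv2.imwrite('pics/s12.png',c['image'][80:280,50:350,::-1].repeat(2,0).repeat(2,1))
P,m=cloud(c)
a=np.deg2rad(-1.3); R=np.array([[np.cos(a),-np.sin(a)],[np.sin(a),np.cos(a)]])
q=P.copy(); q[...,:2]=P[...,:2]@R
for lo,hi,n in [(.14,.175,'drawer3'),(.08,.115,'drawer2')]:
  s=m&(q[...,2]>lo)&(q[...,2]<hi)&(q[...,0]>.6)&(q[...,0]<.72)&(q[...,1]>.29)&(q[...,1]<.335)
  print(n,s.sum(),np.percentile(q[s][:,0],[5,50,95]) if s.sum() else '')
go([.689,.234,.155],-1.3)"
```

```text
drawer3 240 [0.69162663 0.69376176 0.69597725]
drawer2 214 [0.69416785 0.69644116 0.69880632]
t 33.25 pos [0.6863 0.2339 0.1554] psi -1.28 zax [-0.0108 -0.0012 -0.9999] F [-10.99  -0.98   5.62] open 0.3
turn wz 0.02 x 0.109 y -0.006 z 0.017
```

View pics/s12.png

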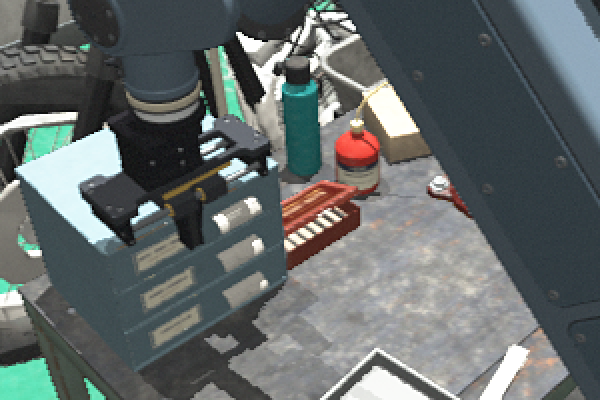

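The drawer is at its stop: the push reaches 10 N with no further motion, and the face is flush with the others within about 3 mm. I'll back off.

>>> move_arm(moves=[{"hand": 0, "x": -0.3, "y": 0, "z": 0, "wx": 0, "wy": 0, "wz": 0}, {"hand": 0, "x": -0.8, "y": 0, "z": 0, "wx": 0, "wy": 0, "wz": 0}, {"hand": 0, "x": -1, "y": 0, "z": 0, "wx": 0, "wy": 0, "wz": 0}, {"hand": 0, "x": -1, "y": 0, "z": 0, "wx": 0, "wy": 0, "wz": 0}, {"hand": 0, "x": -1, "y": 0.5, "z": -0.6, "wx": 0, "wy": 0, "wz": 0}, {"hand": 0, "x": 0, "y": 1, "z": -1, "wx": 0, "wy": 0, "wz": 0}, {"hand": 0, "x": 0, "y": 1, "z": -1, "wx": 0, "wy": 0, "wz": 0}, {"hand": 0, "x": 0, "y": 1, "z": -1, "wx": 0, "wy": 0, "wz": 0}, {"hand": 0, "x": 0, "y": 1, "z": -1, "wx": 0, "wy": 0, "wz": 0}, {"hand": 0, "x": 0, "y": 1, "z": -1, "wx": 0, "wy": 0, "wz": 0}, {"hand": 0, "x": 0, "y": 1, "z": 0, "wx": 0, "wy": 0, "wz": 0}, {"hand": 0, "x": 0, "y": 0.5, "z": 0, "wx": 0, "wy": 0, "wz": 0}, {"hand": 0, "x": 0, "y": 0, "z": 0, "wx": 0, "wy": 0, "wz": 0}, {"hand": 0, "x": 0, "y": 0, "z": 0, "wx": 0, "wy": 0, "wz": 0}])

```text
time_s: 34.65
position: [0.5843, 0.0618, 0.2948]
tcp_rot: [[1.0, -0.023, -0.001], [-0.023, -1.0, 0.001], [-0.001, -0.001, -1.0]]
force: [-0.1, 0.2, -0.4]
opening: 0.002
```

```bash
python3 -c "
from h import *
from rig import vision
a=np.deg2rad(-1.3); R=np.array([[np.cos(a),-np.sin(a)],[np.sin(a),np.cos(a)]])
for n in ['scene','side']:
  c=vision.capture(n)
  cv2.imwrite(f'pics/{n}9.png',cv2.resize(c['image'][:,:,::-1],(800,600)))
  P,m=cloud(c)
  q=P.copy(); q[...,:2]=P[...,:2]@R
  for lo,hi,k in [(.14,.175,'drawer3'),(.08,.115,'drawer2')]:
    s=m&(q[...,2]>lo)&(q[...,2]<hi)&(q[...,0]>.6)&(q[...,0]<.72)&(q[...,1]>.29)&(q[...,1]<.335)
    print(n,k,s.sum(),np.percentile(q[s][:,0],[5,50,95]) if s.sum() else '')
  s=m&(abs(P[...,2]-.038)<.006)&(P[...,0]>.36)&(P[...,0]<.5)&(P[...,1]>.12)&(P[...,1]<.3)
  if s.sum()>30: print(n,'tray carton',cv2.minAreaRect((P[s][:,:2]*1000).astype(np.float32)),np.median(P[s][:,2]))
go([.689,.234,.155],-1.3)"
```

```text
scene drawer3 238 [0.6912605  0.69365233 0.69592508]
scene drawer2 221 [0.69421159 0.69628633 0.69861292]
scene tray carton ((430.580322265625, 251.95526123046875), (53.317787170410156, 53.55727005004883), 5.157491207122803) 0.0379368725028667
side drawer3 0 
side drawer2 0 
side tray carton ((432.2631530761719, 250.3017578125), (53.50148010253906, 53.681915283203125), 7.81712007522583) 0.03629892259305212
t 34.75 pos [0.5842 0.0624 0.2948] psi -1.25 zax [-1.2e-03  7.0e-04 -1.0e+00] F [ 0.54 -0.16  0.9 ] open 0.5
turn wz 0.05 x 4.034 y -6.959 z 5.592
```

View pics/scene9.png

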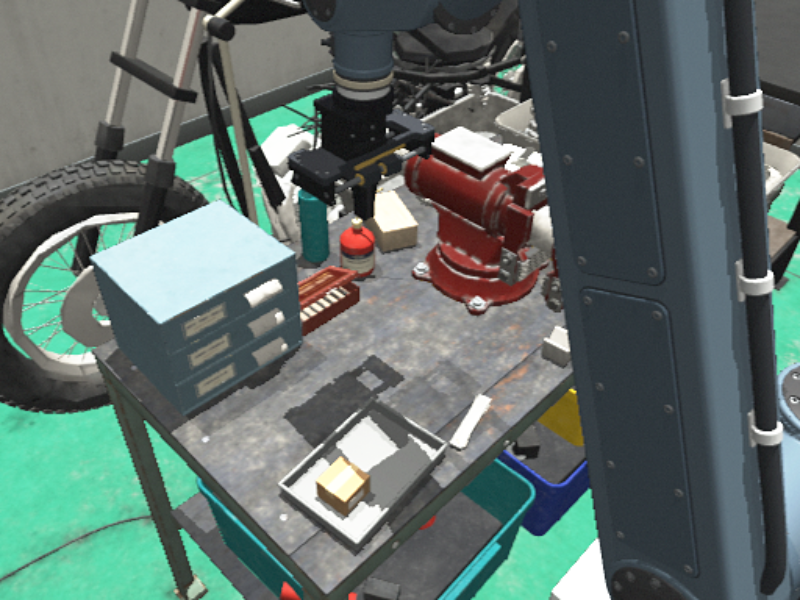

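View pics/side9.png

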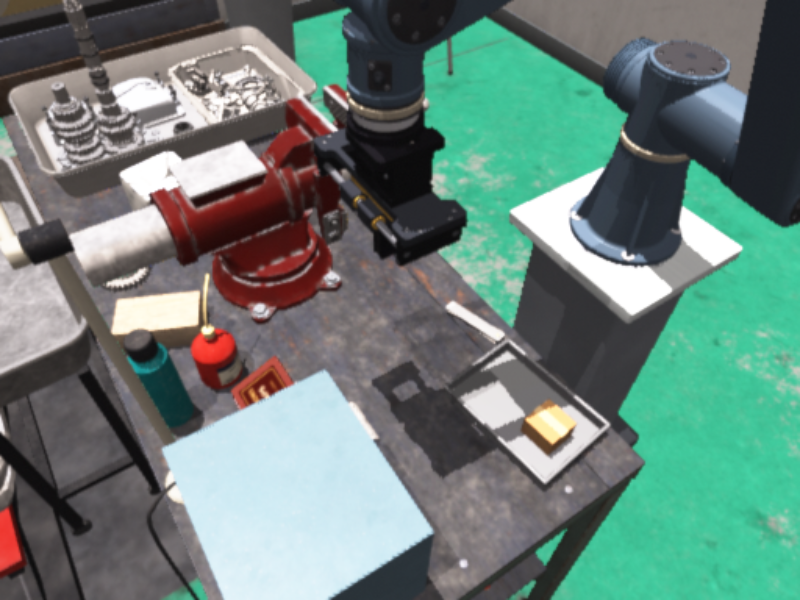

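The drawer is flush. The empty carton is flat in the tray at (0.431, 0.251), and the gauge (470,420) and vee block (557,345) are where they started. I'm handing in.

```bash
python3 -c "
from rig import order
print(order.hand_in())"
```

```text
the job is handed in; nothing more can be done
None
```

The job is done and handed in at about 35 s of the 72 s allowed; the interface reports no verdict. I lifted each carton and sorted it by the force on the tool:

| Carton (start position) | Force when lifted | Contents | Where it went |
|---|---|---|---|
| 0.48, 0.01 | about -0.5 N | empty | left side of the tray |
| 0.58, -0.05 | about -4.3 N | gear | left side of the top drawer |
| 0.66, -0.03 | about -3.6 N | gear | right side of the top drawer |

The third carton was first gripped too near its top, so I set it back on the bench and gripped it lower before moving it.

- **Drawer:** I pushed it until it stopped, with 10 N on the tool and no further movement. Its face stands about 2.6 mm ahead of the drawer below, which is within the stated 3 mm.
- **Gear cartons:** both lay flat and square on the drawer floor before I closed it. I could not see them once the drawer was shut.
- **Empty carton:** it lies flat in the tray, about 45 mm left of centre.
- **Bystanders and arm:** the vee block and feeler gauge look unmoved in the last pictures, and the arm is clear of everything.
- **Force readings:** they carry about 0.5 to 1 N of noise. The empty carton's reading was no different from no load, but the gear cartons stood out clearly.

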